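# Tilt the sample carrier out of its bin and square it up on the measuring stage

### The job

Take the aluminium sample carrier out of the deep grey bin: its front edge is caught under the bin's ledge, so lift the edge near the grip tab until the plate is steeply tilted and draw it out. Then lay it gently and flat on the glass of the black measuring stage, with the tab at the end farther from the end stop strip, pushed fully up against both steel stop strips, and let go. Leave everything else on the bench where it is.

Things in the scene. Friction and masses are not known exactly. Their poses are not given: they have to be found in the camera images.
- bin: Dark grey metal bin screwed to the bench, left or right of the stage. Origin: centre of its underside, z up, +x to the tall end wall. Inside 165 (x) by 104 (y), walls and floor 4 thick. End wall (+x) and sides rise to z = 96; the sides slope down from x = -15 to the front wall (-x), 42 high. There a ledge juts in.
- bin_ledge (a point): Middle of the free edge of the bin's ledge, at its underside, bin's axes: x = -52.5, z = +38 from the bin's origin. The level ledge, 4 thick, reaches from the front wall to here (30) over the full width, 34 above the inner floor. The carrier's -x edge lies about 20 to 30 under it.
- carrier_tab (a point): Grip point of the loose carrier (0.25 to 0.4 kg): in its upright grip tab, 56 above the plate's underside. Tab 10 thick (x), 50 wide (y), top 72 above the underside. Carrier axes: x along its length, z up. Plate edges are 42 away in +x and 108 in -x. At first it lies flat on the bin's floor, axes within 2 degrees of the bin's, tab about 45 clear of the end wall.
- carrier_base (a point): Centre of the underside of the carrier's plate, carrier's axes; 33 in -x and 56 in -z from carrier_tab. The aluminium plate is 150 (x) by 92 (y) by 6, with four steel discs, 18 across and 6 high, fixed on its -x half.
- stage: Black measuring stage, 230 (x) by 190 (y), fixed; flat top with glass 40 above its origin (centre of the underside); z up. Two steel stop strips 12 wide stand 10 above the top: one along y at the -x end, one along x at the +y side. The carrier ends with its axes along the stage's, base centre at x = -8, y = +16, z = +40, its -x and +y edges touching the strips.
- stop_corner (a point): Corner on the stage's top where the inner faces of the two stop strips would meet, stage's axes: x = -83, y = +62, z = +40 from the stage's origin.
- ring_gauge: Bystander: loose steel ring, 42 outside diameter, 14 high, on the stage's free -y side about 70 from the middle. Origin: centre of its underside.
- gauge_block: Bystander: loose steel block 9 by 35 by 50 high, standing on the bench between bin and stage. Origin: centre of its underside.
- caliper: Bystander: loose caliper, 200 long, lying beyond bin and stage. Origin: middle, underside.
- objective: Bystander: loose black lens barrel, 40 diameter, 55 high, standing on the bench. Origin: centre of its underside.
- cleaner: Bystander: loose white bottle, 52 diameter, 130 high. Origin: centre of its underside.
- driver: Bystander: loose screwdriver lying between bin and stage. Origin: underside.
- dish: Bystander: loose grey dish 110 by 80 by 28. Origin: centre of its underside.

How it is judged:
On the way, in this order (a step that is already met when the one before it is completed fails the run):
1. the carrier is tilted up steeply in the bin, more than 20 degrees, its tab edge raised (angle between carrier_base's own z axis and vertical above 0.35 rad and horizontal distance between carrier_base and bin below 0.12 m), for 0.1 s.
2. the carrier is right out of the bin (horizontal distance between carrier_base and bin above 0.2 m), for 0.1 s.
At the end, for the whole second after the job is handed in: The carrier lies flat and still on the stage, upright, its base centre within 4 mm in x and y of the place where it touches both stop strips and within 3 mm in height, its length within 0.04 rad of the stage's x axis, the tab on the +x half (x of carrier_base in the frame of stage between -0.012 and -0.004 m and y of carrier_base in the frame of stage between 0.012 and 0.02 m and z of carrier_base in the frame of stage between 0.037 and 0.043 m and x of carrier_tab in the frame of stage above 0.015 m and angle between the x axis of carrier_base and the x axis of stage, either way round below 0.04 rad and angle between carrier_base's own z axis and vertical below 0.03 rad and linear speed of carrier below 0.01 m/s and angular speed of carrier below 0.1 rad/s).
It fails at once if the carrier is struck or pressed hard on the stage, over 60 N (contact force between carrier and stage above 60 N).
It fails at once if a bystander is moved more than 25 mm (distance of any of ring_gauge, gauge_block, caliper, objective, cleaner, driver, dish from where it was at the start of the episode above 0.025 m).
It also fails if it takes over 46 s, if anything falls off the work surface, if the arm or the gripper's body presses on something with over 40 N, if the wrist force passes 120 N, or if a joint passes its speed limit or range.

### The arm

A 7-joint arm with a two-finger parallel gripper is mounted at the origin on the work surface. World frame = base frame: x ahead of the robot, y to its left, z up, the work surface at z = 0. Lengths are in m, angles in rad, forces in N, time in s.
With the tool pointing down it reaches from about 0.425 to 0.875 m from the base axis. Payload 8.4 kg.
Tool frame: the origin (TCP) lies midway between the tips of the shut fingers; the grasp point (between the pads) lies 19 mm behind it; z points along the fingers, y is the line along which they close (so a half turn about z gives the same grasp; the last joint's range is limited). The gripper opens to 87 mm and grips with 3 to 60 N. Pads are 19 mm wide; open, the fingers measure 117 mm over their backs; the gripper's body (75 mm by 190 mm) begins 51 mm behind the grasp point.
Start: joints at [-1.203, 0.333, 0.04, 1.465, -0.013, 1.343, -0.059], TCP at [0.293, 0.58, 0.223] pointing down, gripper open.
Joint ranges: [-2.58, 2.58], [-0.38, 2.09], [-1.3, 1.39], [0.25, 2.4], [-1.5, 4.64], [0.08, 2.09], [-2.65, 2.65]. Speed limits (rad/s): [2.22, 2.22, 2.79, 2.79, 3.14, 3.14, 3.14].

### API

Orientations are given as a rotation vector (axis times angle).
In Python, from workcell import bot gives the robot as it stands.
- The arm moves only by the tool arm_command, never from a script. Its argument "motion" is a list of rows, each an object with "hand": the opening, from -1 (shut) to 1 (fully open), so that 0 is half open; "xyz": the shift along the tool's x, y, z in units of 0.03 m (1.0 is 0.03 m), a list of three; "turn": the turn, a rotation vector about the tool's x, y, z in units of 5 degrees (1.0 is 5 degrees), a list of three. A call has exactly 8 rows; each row shifts and turns the commanded pose from where the row before left it, along the tool's axes as they then stand; what a row does not reach is not made up. A row lasts 1/12 s, in which the tool goes at most 41.7 mm and 7.16 degrees, less where a joint would pass 70% of its speed; a pose out of reach is approached as far as the arm can. A call with a number of a shift or a turn outside -1 to 1 is refused whole. A call with a gripper value outside its range is refused whole. The fingers move at their own pace and stop on an object; "squeeze" is the grip in N (left out, the last holds). Time passes only in rows, so rows that do not move let the fingers close, or fill a call up. It gives the time, the measured TCP pose, the force, the opening and the grip force at its end, in the units of the state.
- bot.get_state(): the state, without advancing time (a new reading comes with each control period).
- bot.snapshot(name): name is "scene" or "top" or "wrist"; returns (picture, depth): 480x640x3 uint8, red, green, blue; 480x640 float32, m along the optical axis (not along the pixel's ray), 0 where there is no reading.
- bot.calibration(name): a dict with "fovy" (degrees; the focal length in pixels is half the picture's height over the tangent of half this angle, whatever the lens; pixels are square), "cx", "cy" (the principal point, pixels), "rvec" (rotation vector, rad) and "tvec" (3), from world to camera coordinates, as OpenCV has them. Camera axes: x right, y down, z forward; pixel columns grow to the right and rows downward; lengths in m; the calibration is good to about 2 mm. A picture is of the moment at which its call begins: read the wrist's pose just before it. calibration takes no time and is no camera call; for the wrist camera it gives the pose at the moment of the call.
- bot.hand_in(): hands the job in; it is judged then, once.
Trained networks look in the newest picture that a camera, given by its name, has taken for a name from the list of things; names that differ only in an ending like _2 or _b are one class to them, and where a whole thing is asked for, a point or a joint stands for the part that bears it (a point fixed in the world has none). Each returns a list of dicts, best first, with "score" (0 to 1); they miss things now and then, are a little off and sometimes report something else, mostly with a low value. They report only what shows in the picture. A call takes as long as a camera call.
- bot.trace(thing, camera): "pixels" (480x640 bool, what is visible of it) and "rect" ([left, top, width, height] in pixels, round what is visible of it).
The state is a dict: "clock": time; "joint_pos": joint angles; "joint_vel": joint speeds; "effort": joint torques, N m; "tcp_pos": TCP position; "ee_rot": TCP orientation; "wrist_force": force on the tool from outside, world axes, zero at the start; "ft_torque": the same for the moment, N m; "opening": finger opening in m; "grasp_force": force on a finger pad.
Only numpy, scipy, OpenCV 4.12 (cv2) and the standard library are available. Lean on these libraries where they do the work, as an engineer would, in place of code of your own. Each camera call takes 0.05 s, during which the arm holds its last target. There are 200 camera calls.

## Working session

There is one attempt and no reset: what is moved stays moved. The work goes in short steps, Python scripts to look and compute and a tool call to move; the robot and the scene stay as the last step left them, time stands still between calls to the robot, and variables do not carry over. Pictures are saved under pics/ and viewed, at most 10 in all, crops included, and the job is handed in when it is done.

Besides the shell and the picture viewer there is one more tool, called after "Emit:" as a command line: name --argument value ..., lists and objects as JSON in quotes. arm_command: Moves the arm, as the interface text tells. Its arguments: {"type":"object","properties":{"motion":{"type":"array"},"squeeze":{"type":"number"}},"required":["motion"]}

```bash
mkdir -p pics; cat > h.py <<'E'
import numpy as np, cv2
from workcell import bot
from scipy.spatial.transform import Rotation as R
def cal(n):
    c=bot.calibration(n); f=240/np.tan(np.radians(c['fovy'])/2)
    return f,c['cx'],c['cy'],R.from_rotvec(c['rvec']).as_matrix(),np.array(c['tvec'])
def cloud(n,d,c=None):
    f,cx,cy,Rm,t=c or cal(n); v,u=np.mgrid[:480,:640]
    P=np.stack([(u-cx)/f*d,(v-cy)/f*d,d],-1)
    W=(P-t)@Rm; W[d==0]=np.nan
    return W
def save(n,p): cv2.imwrite('pics/'+n+'.png',p[...,::-1])
E
cat > a.py <<'E'
from h import *
s=bot.get_state(); print(s)
for n in ['scene','top']:
    c=cal(n); p,d=bot.snapshot(n); W=cloud(n,d,c); save(n,p); np.savez(n,p=p,d=d,W=W)
    print(n,'campos',-c[3].T@c[4])
    for t in ['bin','carrier_tab','stage','ring_gauge','gauge_block','caliper','objective','cleaner','driver','dish']:
        for r in bot.trace(t,n)[:1]:
            m=r['pixels']; q=W[m]; q=q[~np.isnan(q[:,0])]
            print(t,round(r['score'],2),r['rect'],np.round(np.median(q,0),3) if len(q) else None,np.round(np.percentile(q,[2,98],axis=0),3).tolist() if len(q) else '')
            np.save(f'm_{n}_{t}',m)
E
python3 a.py
```

```text
{'clock': 0.0, 'joint_pos': array([-1.20320707,  0.33391485,  0.03986415,  1.46626065, -0.01338932,
        1.34331743, -0.05847984]), 'joint_vel': array([ 2.23400981e-04, -1.31014261e-04,  8.96039461e-04,  7.25075942e-04,
        1.42752058e-03,  4.37067122e-04,  5.76168876e-05]), 'effort': array([ 4.68133712e-04, -6.56370449e+01,  1.33538157e+00, -4.03799844e+01,
       -5.98743791e-02,  4.50900185e-02,  1.38239834e-04]), 'tcp_pos': array([0.29232608, 0.58002758, 0.2216618 ]), 'ee_rot': array([-7.26508913e-01, -3.05616371e+00,  2.53409311e-03]), 'wrist_force': array([-0.35310839,  0.3223681 , -0.96170902]), 'ft_torque': array([-0.02462926,  0.0153925 ,  0.02927981]), 'grasp_force': 0.0, 'opening': 0.08715332983671908}
scene campos [ 0.91531357 -0.49985778  0.74195533]
bin 0.84 [320.5, 130.8, 114.5, 93.7] [0.553 0.213 0.045] [[0.44, 0.17, 0.002], [0.625, 0.32, 0.096]]
carrier_tab 0.58 [362.2, 156.9, 36.9, 19.6] [0.556 0.252 0.057] [[0.467, 0.195, 0.008], [0.567, 0.311, 0.096]]
stage 0.76 [109.8, 267.0, 203.0, 174.3] [ 0.535 -0.24   0.04 ] [[0.408, -0.328, 0.006], [0.63, -0.127, 0.05
[... 883 characters left out ...]
478, 0.214, 0.007], [0.598, 0.302, 0.077]]
stage 0.94 [400.1, 202.8, 119.2, 128.8] [ 0.51  -0.215  0.04 ] [[0.402, -0.319, 0.026], [0.621, -0.122, 0.051]]
ring_gauge 0.53 [484.3, 259.8, 23.4, 21.7] [ 0.508 -0.291  0.053] [[0.487, -0.311, 0.038], [0.527, -0.272, 0.056]]
caliper 0.6 [255.4, 104.2, 61.7, 93.2] [0.748 0.091 0.007] [[0.667, 0.051, 0.003], [0.84, 0.158, 0.015]]
objective 0.92 [447.8, 159.9, 22.0, 20.8] [ 0.7   -0.222  0.043] [[0.686, -0.243, -0.0], [0.718, -0.209, 0.057]]
cleaner 0.64 [170.5, 143.9, 37.0, 34.8] [0.711 0.273 0.087] [[0.695, 0.258, 0.014], [0.737, 0.3, 0.132]]
driver 0.62 [331.2, 191.6, 13.6, 102.1] [0.521 0.007 0.023] [[0.472, -0.003, 0.014], [0.655, 0.022, 0.027]]
```

View pics/top.png

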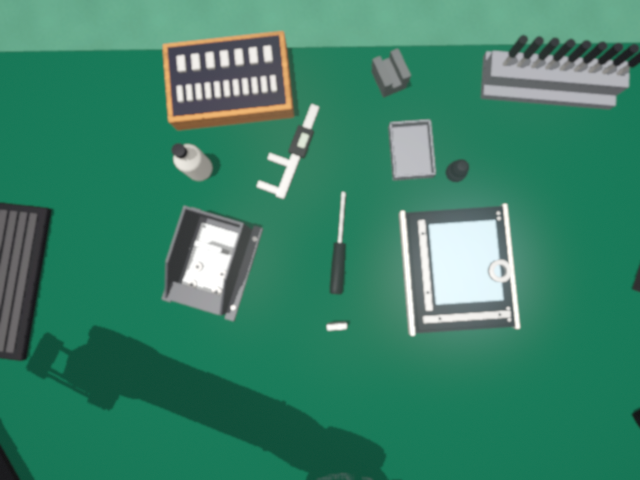

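```bash
cat > b.py <<'E'
from h import *
z=np.load('top.npz'); W=z['W']
def rect(pts):
    r=cv2.minAreaRect((pts[:,:2]*1000).astype(np.float32)); return np.round(r[0],1),np.round(r[1],1),round(r[2],2)
X,Y,Z=W[...,0],W[...,1],W[...,2]
reg=lambda x0,x1,y0,y1,z0,z1:(X>x0)&(X<x1)&(Y>y0)&(Y<y1)&(Z>z0)&(Z<z1)
print('strips',rect(W[reg(.38,.65,-.35,-.1,.047,.0525)]),)
print('stage top',rect(W[reg(.38,.65,-.35,-.1,.036,.056)]))
print('bin high',rect(W[reg(.4,.66,.15,.35,.09,.1)]), 'bin all',rect(W[reg(.4,.66,.15,.35,.036,.1)]))
print('tab top',rect(W[reg(.45,.62,.2,.3,.07,.08)]),np.median(W[reg(.45,.62,.2,.3,.068,.082)],0))
for n in ['strips','binhigh','tab']:
    m={'strips':reg(.38,.65,-.35,-.1,.047,.0525),'binhigh':reg(.4,.66,.15,.35,.09,.1),'tab':reg(.48,.6,.2,.29,.06,.082)}[n]
    q=W[m]; print(n,len(q),np.percentile(q,[2,25,50,75,98],axis=0).round(3).tolist())
E
python3 b.py
```

```text
strips (array([ 510.2, -229.3]), array([189.8, 166.9]), 1.36)
stage top (array([ 512.5, -222.6]), array([220.1, 180.5]), 3.33)
bin high (array([557.2, 246.8]), array([114.3, 114.8]), 73.12) bin all (array([529.2, 255.3]), array([114.6, 173.3]), 72.82)
tab top (array([542.3, 249. ]), array([109. , 136.9]), 73.46) [0.55764048 0.24489916 0.07598172]
strips 1184 [[0.416, -0.304, 0.047], [0.424, -0.244, 0.049], [0.453, -0.162, 0.05], [0.518, -0.154, 0.051], [0.597, -0.146, 0.052]]
binhigh 554 [[0.497, 0.179, 0.09], [0.542, 0.197, 0.094], [0.578, 0.241, 0.096], [0.605, 0.293, 0.097], [0.623, 0.312, 0.099]]
tab 244 [[0.483, 0.201, 0.061], [0.517, 0.211, 0.073], [0.554, 0.235, 0.076], [0.559, 0.254, 0.077], [0.599, 0.289, 0.081]]
```

The top view shows the bin at (161–263, 206–320) with its tall wall on the upper side, so its +x points to world +x with a yaw of about -17°. The stage is at (400–520, 203–333), with the end strip at the bottom (world -x) and the side strip on the left (world +y), so its axes nearly match the world's. Next I go above the tab.

```bash
cat > plan.py <<'E'
from h import *
def Rt(yaw,tilt=0): # tool y along yaw (rad), z down; tilt leans fingers toward +y dir (hand back)
    y=np.array([np.cos(yaw),np.sin(yaw),0]); z=np.array([0,0,-1.]); x=np.cross(y,z)
    return R.from_matrix(np.stack([x,y,z],1))*R.from_rotvec([-tilt,0,0])
def rows(P1,R1,n,hand,P0=None,R0=None):
    s=bot.get_state()
    P=np.array(s['tcp_pos'] if P0 is None else P0); Q=R.from_rotvec(s['ee_rot']) if R0 is None else R0
    tot=Q.inv()*R1; w=tot.as_rotvec()/n; dP=(np.array(P1)-P)/n
    out=[]
    for i in range(n):
        sh=Q.inv().apply(dP)/.03; tu=np.degrees(w)/5
        out.append((sh.round(2).tolist(),tu.round(2).tolist())); Q=Q*R.from_rotvec(w)
    for i in range(0,n,8):
        for sh,tu in out[i:i+8]: print('{"hand":%g,"xyz":%s,"turn":%s}'%(hand,sh,tu))
        print()
E
python3 -c "
from plan import *
rows([.54,.25,.26],Rt(np.radians(-17)),16,0.3)"
```

```text
{"hand":0.3,"xyz":[-0.77, -0.38, -0.08],"turn":[-0.0, 0.0, 1.0]}
{"hand":0.3,"xyz":[-0.8, -0.31, -0.08],"turn":[-0.0, 0.0, 1.0]}
{"hand":0.3,"xyz":[-0.83, -0.24, -0.08],"turn":[-0.0, 0.0, 1.0]}
{"hand":0.3,"xyz":[-0.84, -0.17, -0.08],"turn":[-0.0, 0.0, 1.0]}
{"hand":0.3,"xyz":[-0.85, -0.1, -0.08],"turn":[-0.0, 0.0, 1.0]}
{"hand":0.3,"xyz":[-0.86, -0.02, -0.08],"turn":[-0.0, 0.0, 1.0]}
{"hand":0.3,"xyz":[-0.86, 0.06, -0.08],"turn":[-0.0, 0.0, 1.0]}
{"hand":0.3,"xyz":[-0.85, 0.13, -0.08],"turn":[-0.0, 0.0, 1.0]}

{"hand":0.3,"xyz":[-0.84, 0.2, -0.08],"turn":[-0.0, 0.0, 1.0]}
{"hand":0.3,"xyz":[-0.81, 0.28, -0.08],"turn":[-0.0, 0.0, 1.0]}
{"hand":0.3,"xyz":[-0.79, 0.35, -0.08],"turn":[-0.0, 0.0, 1.0]}
{"hand":0.3,"xyz":[-0.75, 0.41, -0.08],"turn":[-0.0, 0.0, 1.0]}
{"hand":0.3,"xyz":[-0.71, 0.48, -0.08],"turn":[-0.0, 0.0, 1.0]}
{"hand":0.3,"xyz":[-0.67, 0.54, -0.08],"turn":[-0.0, 0.0, 1.0]}
{"hand":0.3,"xyz":[-0.62, 0.6, -0.08],"turn":[-0.0, 0.0, 1.0]}
{"hand":0.3,"xyz":[-0.57, 0.65, -0.08],"turn":[-0.0, 0.0, 1.0]}
```

Emit:
arm_command --motion '[{"hand":0.3,"xyz":[-0.77,-0.38,-0.08],"turn":[0,0,1]},{"hand":0.3,"xyz":[-0.8,-0.31,-0.08],"turn":[0,0,1]},{"hand":0.3,"xyz":[-0.83,-0.24,-0.08],"turn":[0,0,1]},{"hand":0.3,"xyz":[-0.84,-0.17,-0.08],"turn":[0,0,1]},{"hand":0.3,"xyz":[-0.85,-0.1,-0.08],"turn":[0,0,1]},{"hand":0.3,"xyz":[-0.86,-0.02,-0.08],"turn":[0,0,1]},{"hand":0.3,"xyz":[-0.86,0.06,-0.08],"turn":[0,0,1]},{"hand":0.3,"xyz":[-0.85,0.13,-0.08],"turn":[0,0,1]}]' --squeeze 50

```text
clock: 1.77
tcp_pos: [0.4172, 0.4145, 0.242]
ee_rot: [-1.734, -2.62, -0.001]
wrist_force: [0.3, 0.2, 0.4]
opening: 0.0567
grasp_force: 0.0
```

Emit:
arm_command --motion '[{"hand":0.3,"xyz":[-0.84,0.2,-0.08],"turn":[0,0,1]},{"hand":0.3,"xyz":[-0.81,0.28,-0.08],"turn":[0,0,1]},{"hand":0.3,"xyz":[-0.79,0.35,-0.08],"turn":[0,0,1]},{"hand":0.3,"xyz":[-0.75,0.41,-0.08],"turn":[0,0,1]},{"hand":0.3,"xyz":[-0.71,0.48,-0.08],"turn":[0,0,1]},{"hand":0.3,"xyz":[-0.67,0.54,-0.08],"turn":[0,0,1]},{"hand":0.3,"xyz":[-0.62,0.6,-0.08],"turn":[0,0,1]},{"hand":0.3,"xyz":[-0.57,0.65,-0.08],"turn":[0,0,1]}]'

```text
clock: 2.43
tcp_pos: [0.5417, 0.2498, 0.2613]
ee_rot: [-2.525, -1.869, -0.001]
wrist_force: [0.7, 0.1, -1.5]
opening: 0.0567
grasp_force: 0.0
```

```bash
cat > c.py <<'E'
from h import *
s=bot.get_state(); print(s['clock'],s['tcp_pos'],s['ee_rot'],s['opening'],s['joint_pos'].round(2))
c=cal('wrist'); p,d=bot.snapshot('wrist'); W=cloud('wrist',d,c); save('w1',p); np.savez('w1',p=p,d=d,W=W)
print('campos',-c[3].T@c[4])
X,Y,Z=W[...,0],W[...,1],W[...,2]
a=np.radians(-17); ex=np.array([np.cos(a),np.sin(a)]); ey=np.array([-ex[1],ex[0]])
U=W[...,:2]@ex; V=W[...,:2]@ey
t=bot.trace('carrier_tab','wrist'); b=bot.trace('bin','wrist')
print([(r['score'],r['rect']) for r in t+b])
for nm,m in [('tabtop',t[0]['pixels']&(Z>.066)&(Z<.086)),('plate',t[0]['pixels']&(Z<.02)),('rim',(Z>.09)&(Z<.1)),('ledge',(Z>.038)&(Z<.047)),('all40-100',(Z>.038)&(Z<.1))]:
    q=W[m]
    if len(q)<20: print(nm,len(q)); continue
    r=cv2.minAreaRect((q[:,:2]*1000).astype(np.float32)); print(nm,len(q),np.round(r[0],1),np.round(r[1],1),r[2],'med',np.median(q,0).round(4),'U',np.percentile(U[m],[1,50,99]).round(4),'V',np.percentile(V[m],[1,50,99]).round(4))
E
python3 c.py
```

```text
2.4333 [0.54173485 0.24984776 0.2612561 ] [-2.52509227e+00 -1.86898608e+00 -5.49972563e-04] 0.056686984506395664 [-0.87  0.21  0.43  1.56 -0.09  1.39 -0.73]
campos [0.56406522 0.32724241 0.42323124]
[(0.92, [248.9, 155.5, 123.8, 87.4]), (0.64, [214.1, 122.9, 194.8, 155.2])]
tabtop 638 [553.1 242.7] [50.2 10. ] 73.11038208007812 med [0.5533 0.2448 0.0755] U [0.453  0.4577 0.4628] V [0.3692 0.3958 0.4187]
plate 9643 [532.2 247.6] [ 95.3 129.9] 72.84868621826172 med [0.5279 0.2537 0.0098] U [0.3732 0.4311 0.4987] V [0.3486 0.3976 0.4397]
rim 3074 [609.8 241.3] [133.9 241.9] 86.6503677368164 med [0.6029 0.2701 0.0953] U [0.407  0.5117 0.6116] V [0.3406 0.4487 0.4972]
ledge 6284 [625.9 179.7] [455.3 308.3] 0.6460445523262024 med [0.4731 0.2658 0.0419] U [0.3431 0.3716 0.7526] V [0.3367 0.4064 0.5486]
all40-100 25681 [625.9 179.7] [455.3 308.3] 0.6460445523262024 med [0.7003 0.2611 0.0518] U [0.3449 0.586  0.7558] V [0.3406 0.442  0.5579]
```

Emit:
arm_command --motion '[{"hand":-0.1,"xyz":[-0.06,0.21,0.9],"turn":[0,0,0]},{"hand":-0.1,"xyz":[-0.06,0.22,0.9],"turn":[0,0,0]},{"hand":-0.1,"xyz":[0,0,0.95],"turn":[0,0,0]},{"hand":-0.1,"xyz":[0,0,0.95],"turn":[0,0,0]},{"hand":-0.1,"xyz":[0,0,0.95],"turn":[0,0,0]},{"hand":-0.1,"xyz":[0,0,0.9],"turn":[0,0,0]},{"hand":-0.1,"xyz":[0,0,0.9],"turn":[0,0,0]},{"hand":-0.1,"xyz":[0,0,0.8],"turn":[0,0,0]}]'

```text
clock: 3.25
tcp_pos: [0.5512, 0.2449, 0.0416]
ee_rot: [-2.518, -1.877, 0.001]
wrist_force: [0.1, 0.1, -0.4]
opening: 0.0391
grasp_force: 0.0
```

Emit:
arm_command --motion '[{"hand":-0.1,"xyz":[0,0,0],"turn":[0,0,0]},{"hand":-0.5,"xyz":[0,0,0],"turn":[0,0,0]},{"hand":-1,"xyz":[0,0,0],"turn":[0,0,0]},{"hand":-1,"xyz":[0,0,0],"turn":[0,0,0]},{"hand":-1,"xyz":[0,0,0],"turn":[0,0,0]},{"hand":-1,"xyz":[0,0,0],"turn":[0,0,0]},{"hand":-1,"xyz":[0,0,0],"turn":[0,0,0]},{"hand":-1,"xyz":[0,0,0],"turn":[0,0,0]}]' --squeeze 50

```text
clock: 3.92
tcp_pos: [0.5536, 0.244, 0.0448]
ee_rot: [2.521, 1.873, 0.004]
wrist_force: [1.1, -0.3, 6.4]
opening: 0.0095
grasp_force: 50.0
```

```bash
cat > t.py <<'E'
from plan import *
yaw=np.radians(-17); ex=np.array([np.cos(yaw),np.sin(yaw),0]); P0=np.array([.5536,.244,.0448])
def pose(du,dz,deg):
    t=np.radians(deg); c,s=np.cos(t),np.sin(t); u=.108*c-.041*s-.108+du; z=.108*s+.041*c-.041+dz
    return P0+u*ex+[0,0,z], Rt(yaw,t)
way=[(0,.002,25.)]*1
K=[((0,0,0),(0,.003,25),8),((0,.003,25),(.015,.003,30),3),((.015,.003,30),(.015,.004,45),5),((.015,.004,45),(.04,.006,45),4),((.04,.006,45),(.04,.062,45),4)]
for a,b,n in K:
    a,b=np.array(a),np.array(b)
    for i in range(n):
        P,Q=pose(*(a+(b-a)*i/n)); P1,Q1=pose(*(a+(b-a)*(i+1)/n))
        print('{"hand":-1,"xyz":%s,"turn":%s}'%((Q.inv().apply(P1-P)/.03).round(2).tolist(),(np.degrees((Q.inv()*Q1).as_rotvec())/5).round(2).tolist()))
    print(P1.round(4),Q1.as_rotvec().round(3))
E
python3 t.py
```

```text
{"hand":-1,"xyz":[-0.0, -0.08, -0.21],"turn":[-0.63, 0.0, -0.0]}
{"hand":-1,"xyz":[0.0, -0.08, -0.21],"turn":[-0.63, -0.0, 0.0]}
{"hand":-1,"xyz":[-0.0, -0.08, -0.21],"turn":[-0.62, 0.0, -0.0]}
{"hand":-1,"xyz":[0.0, -0.08, -0.21],"turn":[-0.62, 0.0, 0.0]}
{"hand":-1,"xyz":[-0.0, -0.08, -0.21],"turn":[-0.63, 0.0, 0.0]}
{"hand":-1,"xyz":[-0.0, -0.08, -0.21],"turn":[-0.62, 0.0, 0.0]}
{"hand":-1,"xyz":[-0.0, -0.08, -0.21],"turn":[-0.62, 0.0, 0.0]}
{"hand":-1,"xyz":[0.0, -0.08, -0.21],"turn":[-0.63, 0.0, 0.0]}
[0.5274 0.252  0.0896] [2.225 1.646 0.365]
{"hand":-1,"xyz":[-0.0, 0.11, -0.03],"turn":[-0.33, 0.0, 0.0]}
{"hand":-1,"xyz":[-0.0, 0.11, -0.03],"turn":[-0.33, 0.0, 0.0]}
{"hand":-1,"xyz":[0.0, 0.11, -0.03],"turn":[-0.33, -0.0, 0.0]}
[0.5345 0.2498 0.0963] [2.161 1.599 0.428]
{"hand":-1,"xyz":[0.0, -0.07, -0.19],"turn":[-0.6, 0.0, -0.0]}
{"hand":-1,"xyz":[-0.0, -0.07, -0.19],"turn":[-0.6, 0.0, 0.0]}
{"hand":-1,"xyz":[-0.0, -0.07, -0.19],"turn":[-0.6, 0.0, 0.0]}
{"hand":-1,"xyz":[0.0, -0.07, -0.19],"turn":[-0.6, 0.0, -0.0]}
{"hand":-1,"xyz":[-0.0, -0.07, -0.19],"turn":[-0.6, -0.0, 0.0]}
[0.51   0.2573 0.1132] [1.964 1.453 0.602]
{"hand":-1,"xyz":[-0.0, 0.16, 0.14],"turn":[0.0, 0.0, 0.0]}
{"hand":-1,"xyz":[-0.0, 0.16, 0.14],"turn":[0.0, 0.0, 0.0]}
{"hand":-1,"xyz":[-0.0, 0.16, 0.14],"turn":[0.0, 0.0, 0.0]}
{"hand":-1,"xyz":[0.0, 0.16, 0.14],"turn":[0.0, 0.0, 0.0]}
[0.5339 0.25   0.1152] [1.964 1.453 0.602]
{"hand":-1,"xyz":[0.0, 0.33, -0.33],"turn":[0.0, 0.0, 0.0]}
{"hand":-1,"xyz":[0.0, 0.33, -0.33],"turn":[0.0, 0.0, 0.0]}
{"hand":-1,"xyz":[0.0, 0.33, -0.33],"turn":[0.0, 0.0, 0.0]}
{"hand":-1,"xyz":[0.0, 0.33, -0.33],"turn":[0.0, 0.0, 0.0]}
[0.5339 0.25   0.1712] [1.964 1.453 0.602]
```

Emit:
arm_command --motion '[{"hand":-1,"xyz":[0,-0.08,-0.21],"turn":[-0.63,0,0]},{"hand":-1,"xyz":[0,-0.08,-0.21],"turn":[-0.62,0,0]},{"hand":-1,"xyz":[0,-0.08,-0.21],"turn":[-0.63,0,0]},{"hand":-1,"xyz":[0,-0.08,-0.21],"turn":[-0.62,0,0]},{"hand":-1,"xyz":[0,-0.08,-0.21],"turn":[-0.63,0,0]},{"hand":-1,"xyz":[0,-0.08,-0.21],"turn":[-0.62,0,0]},{"hand":-1,"xyz":[0,-0.08,-0.21],"turn":[-0.63,0,0]},{"hand":-1,"xyz":[0,-0.08,-0.21],"turn":[-0.62,0,0]}]'

```text
clock: 4.58
tcp_pos: [0.5258, 0.2513, 0.0894]
ee_rot: [2.22, 1.649, 0.37]
wrist_force: [6.2, -2.4, -7.6]
opening: 0.0098
grasp_force: 50.5
```

Emit:
arm_command --motion '[{"hand":-1,"xyz":[0,0.11,-0.03],"turn":[-0.33,0,0]},{"hand":-1,"xyz":[0,0.11,-0.03],"turn":[-0.33,0,0]},{"hand":-1,"xyz":[0,0.11,-0.03],"turn":[-0.34,0,0]},{"hand":-1,"xyz":[0,-0.07,-0.19],"turn":[-0.6,0,0]},{"hand":-1,"xyz":[0,-0.07,-0.19],"turn":[-0.6,0,0]},{"hand":-1,"xyz":[0,-0.07,-0.19],"turn":[-0.6,0,0]},{"hand":-1,"xyz":[0,-0.07,-0.19],"turn":[-0.6,0,0]},{"hand":-1,"xyz":[0,-0.07,-0.19],"turn":[-0.6,0,0]}]'

```text
clock: 5.25
tcp_pos: [0.5081, 0.2569, 0.1127]
ee_rot: [1.96, 1.457, 0.606]
wrist_force: [2.7, -1.0, -12.2]
opening: 0.0099
grasp_force: 50.1
```

Emit:
arm_command --motion '[{"hand":-1,"xyz":[0,0.16,0.14],"turn":[0,0,0]},{"hand":-1,"xyz":[0,0.16,0.14],"turn":[0,0,0]},{"hand":-1,"xyz":[0,0.16,0.14],"turn":[0,0,0]},{"hand":-1,"xyz":[0,0.16,0.14],"turn":[0,0,0]},{"hand":-1,"xyz":[0,0,0],"turn":[0,0,0]},{"hand":-1,"xyz":[0,0.2,-0.2],"turn":[0,0,0]},{"hand":-1,"xyz":[0,0.3,-0.3],"turn":[0,0,0]},{"hand":-1,"xyz":[0,0.3,-0.3],"turn":[0,0,0]}]'

```text
clock: 5.92
tcp_pos: [0.533, 0.2489, 0.149]
ee_rot: [1.962, 1.458, 0.602]
wrist_force: [-0.3, -0.2, -2.9]
opening: 0.0096
grasp_force: 50.0
```

Emit:
arm_command --motion '[{"hand":-1,"xyz":[0,0.35,-0.35],"turn":[0,0,0]},{"hand":-1,"xyz":[0,0.35,-0.35],"turn":[0,0,0]},{"hand":-1,"xyz":[0,0.35,-0.35],"turn":[0,0,0]},{"hand":-1,"xyz":[0,0.35,-0.35],"turn":[0,0,0]},{"hand":-1,"xyz":[0,0.35,-0.35],"turn":[0,0,0]},{"hand":-1,"xyz":[0,0.35,-0.35],"turn":[0,0,0]},{"hand":-1,"xyz":[0,0.35,-0.35],"turn":[0,0,0]},{"hand":-1,"xyz":[0,0.35,-0.35],"turn":[0,0,0]}]'

```text
clock: 6.58
tcp_pos: [0.5328, 0.2489, 0.2682]
ee_rot: [1.963, 1.458, 0.603]
wrist_force: [0.5, -0.9, -2.5]
opening: 0.0095
grasp_force: 50.0
```

```bash
cat > d.py <<'E'
from h import *
for n in ['top','scene']:
    W=np.load(n+'.npz')['W']; X,Y,Z=W[...,0],W[...,1],W[...,2]
    S=(Z>.0465)&(Z<.054)
    for nm,m in [('end',S&(X>.395)&(X<.45)&(Y>-.30)&(Y<-.17)),('side',S&(X>.45)&(X<.60)&(Y>-.19)&(Y<-.13))]:
        q=W[m][:,:2].astype(np.float32); 
        r=cv2.minAreaRect(q*1000); l=cv2.fitLine(q,cv2.DIST_HUBER,0,.001,.001).ravel(); print(n,nm,len(q),np.round(r[0],1),np.round(r[1],1),round(r[2],2),l.round(4),np.degrees(np.arctan2(l[1],l[0])))
    m=np.load(f'm_{n}_stage.npy')&(Z>.035)&(Z<.055); print('stage',cv2.minAreaRect(W[m][:,:2].astype(np.float32)*1000))
p,_=bot.snapshot('scene'); save('s2',p[:, :]);
p=np.load('top.npz')['p'][190:345,390:530]; cv2.imwrite('pics/st.png',cv2.resize(p[...,::-1],None,fx=4,fy=3.8))
E
python3 d.py
```

```text
top end 468 [ 424.2 -234.5] [ 12.2 129.5] 3.32 [ 0.0576 -0.9983  0.4242 -0.2347] -86.69949
top side 539 [ 524.7 -153.8] [150.2  12.8] 3.26 [ 0.9983  0.0579  0.5244 -0.1536] 3.3215218
stage ((512.5684204101562, -222.62496948242188), (220.5859375, 180.53643798828125), 3.3249666690826416)
scene end 592 [ 423.9 -235.1] [ 14.8 130.4] 3.43 [ 0.0595 -0.9982  0.425  -0.2378] -86.58618
scene side 662 [ 524.9 -156.7] [150.1  14.8] 3.08 [ 0.9982  0.0602  0.5269 -0.157 ] 3.4505394
stage ((512.2666015625, -224.95547485351562), (222.4485626220703, 181.57522583007812), 3.2063381671905518)
```

View pics/s2.png

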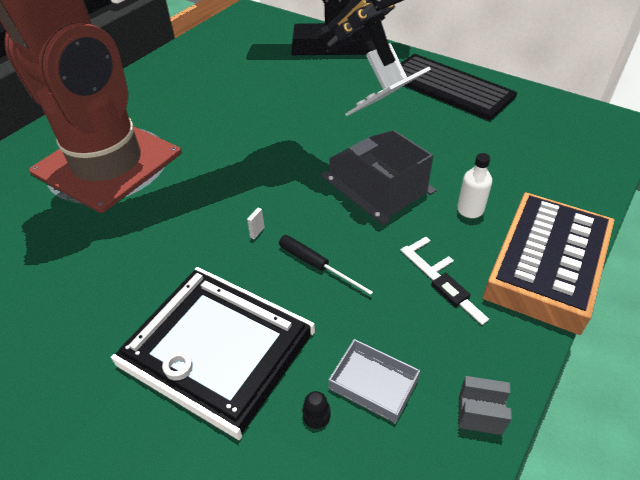

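View pics/st.png

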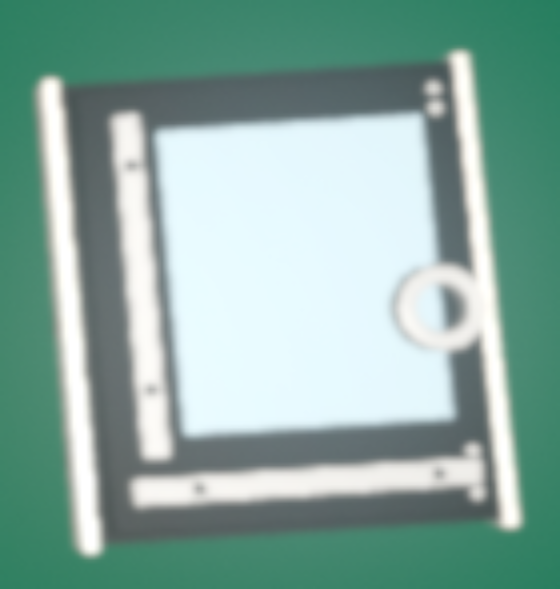

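```bash
python3 -c "
from plan import *
rows([.545,-.213,.18],Rt(np.radians(3.3)),24,-1)"
```

```text
{"hand":-1,"xyz":[-0.61, 0.05, 0.23],"turn":[0.37, 0.06, -0.16]}
{"hand":-1,"xyz":[-0.61, 0.05, 0.22],"turn":[0.37, 0.06, -0.16]}
{"hand":-1,"xyz":[-0.62, 0.05, 0.22],"turn":[0.37, 0.06, -0.16]}
{"hand":-1,"xyz":[-0.62, 0.05, 0.21],"turn":[0.37, 0.06, -0.16]}
{"hand":-1,"xyz":[-0.62, 0.05, 0.21],"turn":[0.37, 0.06, -0.16]}
{"hand":-1,"xyz":[-0.62, 0.05, 0.2],"turn":[0.37, 0.06, -0.16]}
{"hand":-1,"xyz":[-0.62, 0.04, 0.2],"turn":[0.37, 0.06, -0.16]}
{"hand":-1,"xyz":[-0.62, 0.04, 0.19],"turn":[0.37, 0.06, -0.16]}

{"hand":-1,"xyz":[-0.63, 0.04, 0.19],"turn":[0.37, 0.06, -0.16]}
{"hand":-1,"xyz":[-0.63, 0.04, 0.19],"turn":[0.37, 0.06, -0.16]}
{"hand":-1,"xyz":[-0.63, 0.03, 0.18],"turn":[0.37, 0.06, -0.16]}
{"hand":-1,"xyz":[-0.63, 0.03, 0.18],"turn":[0.37, 0.06, -0.16]}
{"hand":-1,"xyz":[-0.63, 0.03, 0.17],"turn":[0.37, 0.06, -0.16]}
{"hand":-1,"xyz":[-0.63, 0.02, 0.17],"turn":[0.37, 0.06, -0.16]}
{"hand":-1,"xyz":[-0.63, 0.02, 0.16],"turn":[0.37, 0.06, -0.16]}
{"hand":-1,"xyz":[-0.64, 0.02, 0.16],"turn":[0.37, 0.06, -0.16]}

{"hand":-1,"xyz":[-0.64, 0.01, 0.15],"turn":[0.37, 0.06, -0.16]}
{"hand":-1,"xyz":[-0.64, 0.01, 0.15],"turn":[0.37, 0.06, -0.16]}
{"hand":-1,"xyz":[-0.64, 0.01, 0.15],"turn":[0.37, 0.06, -0.16]}
{"hand":-1,"xyz":[-0.64, 0.0, 0.14],"turn":[0.37, 0.06, -0.16]}
{"hand":-1,"xyz":[-0.64, -0.0, 0.14],"turn":[0.37, 0.06, -0.16]}
{"hand":-1,"xyz":[-0.64, -0.01, 0.14],"turn":[0.37, 0.06, -0.16]}
{"hand":-1,"xyz":[-0.64, -0.01, 0.13],"turn":[0.37, 0.06, -0.16]}
{"hand":-1,"xyz":[-0.64, -0.02, 0.13],"turn":[0.37, 0.06, -0.16]}
```

Emit:
arm_command --motion '[{"hand":-1,"xyz":[-0.61,0.05,0.23],"turn":[0.37,0.06,-0.16]},{"hand":-1,"xyz":[-0.61,0.05,0.22],"turn":[0.37,0.06,-0.16]},{"hand":-1,"xyz":[-0.62,0.05,0.22],"turn":[0.37,0.06,-0.16]},{"hand":-1,"xyz":[-0.62,0.05,0.21],"turn":[0.37,0.06,-0.16]},{"hand":-1,"xyz":[-0.62,0.05,0.21],"turn":[0.37,0.06,-0.16]},{"hand":-1,"xyz":[-0.62,0.05,0.2],"turn":[0.37,0.06,-0.16]},{"hand":-1,"xyz":[-0.62,0.04,0.2],"turn":[0.37,0.06,-0.16]},{"hand":-1,"xyz":[-0.62,0.04,0.19],"turn":[0.37,0.06,-0.16]}]'

```text
clock: 7.3
tcp_pos: [0.5358, 0.094, 0.2372]
ee_rot: [2.054, 1.734, 0.426]
wrist_force: [-0.8, 0.4, -2.1]
opening: 0.0093
grasp_force: 50.0
```

Emit:
arm_command --motion '[{"hand":-1,"xyz":[-0.63,0.04,0.19],"turn":[0.37,0.06,-0.16]},{"hand":-1,"xyz":[-0.63,0.04,0.19],"turn":[0.37,0.06,-0.16]},{"hand":-1,"xyz":[-0.63,0.03,0.18],"turn":[0.37,0.06,-0.16]},{"hand":-1,"xyz":[-0.63,0.03,0.18],"turn":[0.37,0.06,-0.16]},{"hand":-1,"xyz":[-0.63,0.03,0.17],"turn":[0.37,0.06,-0.16]},{"hand":-1,"xyz":[-0.63,0.02,0.17],"turn":[0.37,0.06,-0.16]},{"hand":-1,"xyz":[-0.63,0.02,0.16],"turn":[0.37,0.06,-0.16]},{"hand":-1,"xyz":[-0.64,0.02,0.16],"turn":[0.37,0.06,-0.16]}]'

```text
clock: 7.97
tcp_pos: [0.5394, -0.0608, 0.2077]
ee_rot: [2.12, 2.007, 0.221]
wrist_force: [0.1, 0.3, -3.3]
opening: 0.0098
grasp_force: 50.0
```

Emit:
arm_command --motion '[{"hand":-1,"xyz":[-0.64,0.01,0.15],"turn":[0.37,0.06,-0.16]},{"hand":-1,"xyz":[-0.64,0.01,0.15],"turn":[0.37,0.06,-0.16]},{"hand":-1,"xyz":[-0.64,0.01,0.15],"turn":[0.37,0.06,-0.16]},{"hand":-1,"xyz":[-0.64,0,0.14],"turn":[0.37,0.06,-0.16]},{"hand":-1,"xyz":[-0.64,0,0.14],"turn":[0.37,0.06,-0.16]},{"hand":-1,"xyz":[-0.64,-0.01,0.14],"turn":[0.37,0.06,-0.16]},{"hand":-1,"xyz":[-0.64,-0.01,0.13],"turn":[0.37,0.06,-0.16]},{"hand":-1,"xyz":[-0.64,-0.02,0.13],"turn":[0.37,0.06,-0.16]}]'

```text
clock: 8.63
tcp_pos: [0.4837, -0.1956, 0.2048]
ee_rot: [2.116, 2.239, 0.026]
wrist_force: [-0.5, -0.9, -2.8]
opening: 0.0096
grasp_force: 50.0
```

```bash
cat > e.py <<'E'
from plan import *
import sys
tag=sys.argv[1]
s=bot.get_state(); print(s['clock'],s['tcp_pos'],s['wrist_force'])
Q=R.from_rotvec(s['ee_rot']).as_matrix(); print('yaw',np.degrees(np.arctan2(Q[1,1],Q[0,1])),'z',Q[:,2])
a=np.radians(3.3); ex=np.array([np.cos(a),np.sin(a)]); ey=np.array([-ex[1],ex[0]])
for n in ['wrist','scene','top']:
    c=cal(n); p,d=bot.snapshot(n); W=cloud(n,d,c); save(tag+n,p)
    for r in bot.trace('carrier_tab',n)[:1]:
        m=r['pixels']; q=W[m]; q=q[~np.isnan(q[:,0])]; print(n,r['score'],r['rect'],np.percentile(q[:,2],[2,25,50,75,98]).round(4))
        # plate plane fit
        z0=s['tcp_pos'][2]-.041
        pl=q[(abs(q[:,2]-(z0+.006))<.0045)]
        if len(pl)>50:
            A=np.c_[pl[:,:2],np.ones(len(pl))]; k=np.linalg.lstsq(A,pl[:,2],rcond=None)[0]
            b=cv2.minAreaRect((pl[:,:2]*1000).astype(np.float32)); cc=np.array(b[0])
            print(' plate n',len(pl),'slope deg',np.degrees(k[:2]).round(2),'zmed',np.median(pl[:,2]).round(4),'rect',np.round(b[0],1),np.round(b[1],1),round(b[2],2),'stage-ex/ey',cc@ex,cc@ey)
E
python3 e.py h1
```

```text
8.6333 [ 0.4836842  -0.19560086  0.2048328 ] [-0.5291229  -0.85400688 -2.80682652]
yaw 3.286909004531192 z [ 0.05560592 -0.02938669 -0.99802024]
wrist 0.83 [108.2, 196.3, 294.7, 205.2] [0.1623 0.1654 0.1677 0.1702 0.2357]
 plate n 22543 slope deg [ 1.99 -0.84] zmed 0.1683 rect [ 450.  -189.4] [158.9  77.9] 11.49 stage-ex/ey 438.35766730972904 -215.01420731331194
scene 0.82 [113.8, 224.5, 123.7, 72.4] [0.1633 0.1681 0.1709 0.1737 0.2347]
 plate n 3219 slope deg [ 2.27 -1.43] zmed 0.1703 rect [ 454.  -202.3] [151.1  93.6] 3.4 stage-ex/ey 441.55849281446797 -228.1191311259392
top 0.7 [435.5, 255.0, 58.1, 95.0] [0.1611 0.1648 0.1673 0.17   0.2256]
 plate n 1494 slope deg [ 1.49 -1.77] zmed 0.1685 rect [ 457.3 -197.1] [143.9  91.9] 2.73 stage-ex/ey 445.167402579184 -223.1353677133881
```

```bash
python3 -c "
from h import *
s=bot.get_state();print(s['clock'],s['joint_pos'].round(3),s['joint_vel'].round(3),s['tcp_pos'],s['effort'].round(1))"
```

```text
8.9333 [-1.312 -0.381  1.384  1.894  0.418  1.283  0.013] [-0.008  0.003 -0.001  0.001 -0.     0.001  0.   ] [ 0.48467868 -0.19411128  0.20474404] [  0.5  19.5 -15.  -39.3   0.2  -0.3   0. ]
```

Emit:
arm_command --motion '[{"hand":-1,"xyz":[0,0,0],"turn":[0,0,0]},{"hand":-1,"xyz":[0,0,0],"turn":[0,0,0]},{"hand":-1,"xyz":[0,0,0],"turn":[0,0,0]},{"hand":-1,"xyz":[0,0.2,0],"turn":[0,0,0]},{"hand":-1,"xyz":[0,0.2,0],"turn":[0,0,0]},{"hand":-1,"xyz":[0,0.2,0],"turn":[0,0,0]},{"hand":-1,"xyz":[0,0,0],"turn":[0,0,0]},{"hand":-1,"xyz":[0,0,0],"turn":[0,0,0]}]'

```text
clock: 9.6
tcp_pos: [0.4929, -0.1894, 0.2103]
ee_rot: [2.108, 2.231, 0.032]
wrist_force: [-0.5, -0.1, -2.6]
opening: 0.0094
grasp_force: 50.0
```

```bash
python3 -c "
from h import *
s=bot.get_state();print(s['clock'],s['joint_pos'].round(3),s['joint_vel'].round(3),s['tcp_pos'],s['ee_rot'],s['effort'].round(1))"
```

```text
9.6 [-1.330e+00 -3.800e-01  1.384e+00  1.883e+00  4.220e-01  1.284e+00
 -1.000e-03] [ 0.005 -0.001  0.006  0.006  0.001 -0.     0.003] [ 0.49286552 -0.18935221  0.21031679] [2.10772305 2.23082411 0.03249048] [ -0.3  19.9 -15.5 -39.5   0.2  -0.4  -0. ]
```

```bash
cat > k.py <<'E'
import numpy as np, itertools
from scipy.spatial.transform import Rotation as R
from scipy.optimize import least_squares
D=[([-1.20320707,.33391485,.03986415,1.46626065,-.01338932,1.34331743,-.05847984],[.29232608,.58002758,.2216618],[-.726508913,-3.05616371,.00253409]),
([-.87,.21,.43,1.56,-.09,1.39,-.73],[.54173485,.24984776,.2612561],[-2.52509,-1.868986,-.00055]),
([-1.33,-.38,1.384,1.883,.422,1.284,-.001],[.49286552,-.18935221,.21031679],[2.10772305,2.23082411,.03249048])]
def rz(a): return R.from_rotvec([0,0,a])
def ry(a): return R.from_rotvec([0,a,0])
def fk(q,p,s):
    o1,o7,d1,d3,a3,a4,d5,a6,d7,h=p
    Q=rz(s[0]*q[0]+o1); P=Q.apply([0,0,d1])
    Q=Q*ry(q[1]); P=P+Q.apply([a3,0,d3]); Q=Q*rz(s[1]*q[2])*ry(q[3]); P=P+Q.apply([a4,0,d5])
    Q=Q*rz(s[2]*q[4])*ry(q[5]); P=P+Q.apply([a6,0,d7]); return P,Q*rz(s[3]*q[6]+o7)
def res(p,s):
    r=[]
    for q,P,w in D:
        a,Q=fk(q,p,s); r+=list((a-P)*3)+list((Q.inv()*R.from_rotvec(w)).as_rotvec())
    return np.array(r+list(.01*np.array(p)[[4,5,7]]))
if __name__=='__main__':
    best=[]
    for s in itertools.product([1,-1],repeat=4):
        for o7 in [0,1.57,-1.57,3.14]:
            x=least_squares(res,[0,o7,.33,.35,0,0,.35,0,.2,0],args=(s,)); best.append((x.cost,s,x.x))
    best.sort(key=lambda b:b[0])
    for b in best[:4]: print(b[0],b[1],b[2].round(4))
    np.save('kp',np.r_[best[0][1],best[0][2]]); print(res(best[0][2],best[0][1]).round(4))
E
python3 k.py
```

```text
2.6747277213276704e-05 (-1, -1, -1, -1) [-0.0668  1.5038  0.2323  0.4081 -0.0043 -0.0511  0.5599  0.0373  0.3207
  0.    ]
2.674727721976958e-05 (-1, -1, -1, -1) [-0.0668  1.5038  0.2323  0.4081 -0.0043 -0.0511  0.5599  0.0373  0.3207
  0.    ]
2.6747277312049795e-05 (-1, -1, -1, -1) [-0.0668  1.5038  0.2323  0.4081 -0.0043 -0.0511  0.5599  0.0373  0.3208
  0.    ]
2.6747277387642363e-05 (-1, -1, -1, -1) [-0.0668  1.5038  0.2323  0.4081 -0.0043 -0.0511  0.5599  0.0373  0.3208
  0.    ]
[-0.0028 -0.0014 -0.0015 -0.     -0.0001  0.0003  0.0031  0.0003  0.0005
 -0.0004 -0.0015 -0.0011 -0.0005 -0.0007  0.001  -0.0026  0.0043  0.0008
 -0.     -0.0005  0.0004]
```

```bash
cat > sim.py <<'E'
from k import *
from plan import Rt
kp=np.load('kp.npy'); S=kp[:4].astype(int); PR=kp[4:]
LO=np.array([-2.58,-.38,-1.3,.25,-1.5,.08,-2.65]); HI=np.array([2.58,2.09,1.39,2.4,4.64,2.09,2.65])
def f(q): return fk(q,PR,S)
def jac(q):
    P,Q=f(q); J=np.zeros((6,7))
    for i in range(7):
        e=np.array(q,float); e[i]+=1e-5; a,b=f(e); J[:3,i]=(a-P)/1e-5; J[3:,i]=(b*Q.inv()).as_rotvec()/1e-5
    return J,P,Q
HOME=np.array([-1.203,.333,.04,1.465,-.013,1.343,-.059])
def step(q,P1,Q1,it=4,lam=.02,wr=.3,home=0):
    q=np.array(q,float)
    for _ in range(it):
        J,P,Q=jac(q); W=np.diag([1,1,1,wr,wr,wr]); J=W@J; e=W@np.r_[P1-P,(Q1*Q.inv()).as_rotvec()]
        Ji=J.T@np.linalg.inv(J@J.T+lam**2*np.eye(6)); dq=Ji@e
        if home: dq+=(np.eye(7)-Ji@J)@(home*(HOME-q))
        q=np.clip(q+dq,LO,HI)
    return q
def run(q,segs,**k):
    P,Q=f(q); tr=[q]
    for P1,Q1,n in segs:
        w=(Q.inv()*Q1).as_rotvec()
        for i in range(1,n+1): q=step(q,P+(np.array(P1)-P)*i/n,Q*R.from_rotvec(w*i/n),**k); tr.append(q)
        P,Q=np.array(P1),Q1
    return q,np.array(tr)
if __name__=='__main__':
    d=np.radians; y=d(-17)
    path=[([.5417,.2498,.2613],Rt(y),16),([.5536,.244,.0448],Rt(y),8),([.5258,.2513,.0894],Rt(y,d(25)),8),([.5081,.2569,.1127],Rt(y,d(45)),8),([.533,.249,.149],Rt(y,d(45)),6),([.5328,.2489,.2682],Rt(y,d(45)),8),([.545,-.213,.18],Rt(d(3.3)),24)]
    for home in [0,.02,.1]:
        q=D[0][0]
        q,_=run(q,path[:1],home=home); print(home,q.round(2),'real -.87 .21 .43 1.56 -.09 1.39 -.73')
        q,_=run(q,path[1:-1],home=home); print('  pre',q.round(2)); q,t=run(q,path[-1:],home=home); print('  end',q.round(2),f(q)[0].round(3),'real -1.31 -.38 1.38 1.89 .42 1.28 .01'); print(t[::6].round(2))
E
python3 sim.py
```

```text
0 [-0.87  0.21  0.42  1.56 -0.09  1.39 -0.73] real -.87 .21 .43 1.56 -.09 1.39 -.73
  pre [-1.3  -0.16  0.38  2.06  0.91  1.05 -1.61]
  end [-1.63 -0.38  1.39  1.82  0.46  1.31 -0.01] [ 0.548 -0.06   0.245] real -1.31 -.38 1.38 1.89 .42 1.28 .01
[[-1.3  -0.16  0.38  2.06  0.91  1.05 -1.61]
 [-1.25 -0.35  0.58  2.13  0.75  1.01 -1.17]
 [-1.2  -0.38  0.83  2.08  0.56  1.04 -0.69]
 [-1.36 -0.32  1.28  1.93  0.38  1.13 -0.23]
 [-1.63 -0.38  1.39  1.82  0.46  1.31 -0.01]]
0.02 [-0.87  0.21  0.42  1.56 -0.09  1.39 -0.73] real -.87 .21 .43 1.56 -.09 1.39 -.73
  pre [-1.06 -0.15  0.16  2.06  0.87  1.03 -1.59]
  end [-0.42  0.27  0.84  1.71 -0.21  1.26  0.52] [ 0.545 -0.213  0.18 ] real -1.31 -.38 1.38 1.89 .42 1.28 .01
[[-1.06 -0.15  0.16  2.06  0.87  1.03 -1.59]
 [-0.91 -0.29  0.3   2.12  0.62  0.95 -1.08]
 [-0.8  -0.28  0.52  2.07  0.35  0.97 -0.52]
 [-0.71 -0.08  0.78  1.92  0.07  1.08  0.02]
 [-0.42  0.27  0.84  1.71 -0.21  1.26  0.52]]
0.1 [-0.87  0.21  0.42  1.56 -0.09  1.39 -0.73] real -.87 .21 .43 1.56 -.09 1.39 -.73
  pre [-0.95 -0.15  0.07  2.06  0.85  1.02 -1.57]
  end [-0.32  0.25  0.71  1.71 -0.17  1.25  0.49] [ 0.545 -0.213  0.18 ] real -1.31 -.38 1.38 1.89 .42 1.28 .01
[[-0.95 -0.15  0.07  2.06  0.85  1.02 -1.57]
 [-0.75 -0.28  0.17  2.12  0.56  0.93 -1.03]
 [-0.65 -0.26  0.4   2.07  0.3   0.96 -0.48]
 [-0.59 -0.07  0.67  1.92  0.05  1.08  0.04]
 [-0.32  0.25  0.71  1.71 -0.17  1.25  0.49]]
```

```bash
cat > srch.py <<'E'
from sim import *
rng=np.random.default_rng(0); d=np.radians
q0=np.array([-1.330,-.380,1.384,1.883,.422,1.284,-.001]); P0,Q0=f(q0)
fin=[([.545,-.213,.16],Rt(d(3.3)),6),([.537,-.207,.081],Rt(d(3.3)),4)]
def mk(v): 
    segs=[]; pp=np.array(P0)
    for x,y,z,a,t in v:
        n=int(max(3,np.linalg.norm(np.array([x,y,z])-pp)/.05,4)); segs.append(([x,y,z],Rt(d(a),d(t)),n)); pp=np.array([x,y,z])
    n=int(max(4,np.linalg.norm(np.array(fin[0][0])-pp)/.05)); return segs+[(fin[0][0],fin[0][1],n),fin[1]]
def cost(v):
    q,t=run(q0,mk(v),it=2)
    P,Q=f(q); m=np.minimum(t-LO,HI-t)[len(t)//3:].min()
    return -min(m,.25)*4-min(0,.0)+50*np.linalg.norm(P-fin[1][0])+5*(Q.inv()*fin[1][1]).magnitude()+.4*abs(q[2])+.02*len(t)
best=None
import time; T=time.time()
S=[]
while time.time()-T<240:
    if best is None or rng.random()<.4:
        k=rng.integers(1,3); v=np.c_[rng.uniform(.45,.72,k),rng.uniform(-.3,.25,k),rng.uniform(.24,.4,k),rng.uniform(-70,70,k),rng.uniform(-30,40,k)]
    else: v=best[1]+rng.normal(size=best[1].shape)*[.04,.06,.03,12,8]
    v[:,2]=np.clip(v[:,2],.26,.42); v[:,0]=np.clip(v[:,0],.42,.75); v[:,4]=np.clip(v[:,4],-35,45);v[:,3]=np.clip(v[:,3],-80,80)
    c=cost(v)
    if best is None or c<best[0]: best=(c,v); print(round(c,3),v.round(2).tolist(),flush=True)
q,t=run(q0,mk(best[1])); print(t[::3].round(2)); print(q.round(2),f(q)[0])
E
python3 srch.py
```

```text
0.71 [[0.52, -0.29, 0.39, 32.13, 35.46], [0.46, 0.15, 0.34, 6.11, 27.11]]
0.69 [[0.53, -0.27, 0.37, 30.57, 41.73], [0.52, 0.07, 0.38, 22.26, 33.36]]
0.657 [[0.56, -0.22, 0.4, 40.03, 45.0], [0.52, -0.01, 0.38, 13.02, 21.98]]
0.134 [[0.52, 0.09, 0.39, -52.25, 30.53]]
-0.101 [[0.55, -0.03, 0.36, -32.22, 31.69], [0.57, 0.24, 0.29, 50.84, 5.75]]
-0.125 [[0.54, 0.0, 0.36, -38.96, 24.75], [0.69, 0.23, 0.26, 43.05, 11.17]]
-0.159 [[0.58, 0.05, 0.34, -37.0, 18.1], [0.75, 0.19, 0.26, 30.26, 8.4]]
-0.187 [[0.58, 0.01, 0.31, -19.93, 21.72], [0.74, 0.18, 0.26, -4.97, 9.33]]
-0.192 [[0.57, 0.03, 0.26, -12.2, 19.88], [0.75, 0.16, 0.27, -17.84, 18.84]]
-0.283 [[0.57, 0.13, 0.28, -30.55, 36.09], [0.73, 0.1, 0.31, -18.44, 15.9]]
-0.289 [[0.53, 0.19, 0.29, -32.4, 44.74], [0.67, 0.19, 0.31, -24.95, 21.9]]
-0.367 [[0.52, -0.05, 0.31, -25.83, 45.0], [0.65, 0.19, 0.29, -39.06, 16.19]]
-0.393 [[0.49, 0.03, 0.27, -27.64, 45.0], [0.65, 0.14, 0.26, -33.96, 7.95]]
-0.45 [[0.43, -0.0, 0.27, -42.67, 45.0], [0.65, 0.08, 0.26, -52.74, 8.36]]
-0.459 [[0.42, -0.02, 0.34, -39.33, 45.0], [0.66, 0.13, 0.26, -57.91, 10.4
[... 994 characters left out ...]
6.96]]
-0.578 [[0.42, -0.06, 0.29, -22.43, 42.27], [0.75, -0.02, 0.31, -80.0, 37.18]]
-0.579 [[0.42, -0.07, 0.28, -28.31, 45.0], [0.75, -0.01, 0.32, -80.0, 38.95]]
-0.579 [[0.42, -0.09, 0.26, -22.11, 40.26], [0.72, 0.01, 0.28, -80.0, 40.5]]
-0.58 [[0.42, -0.13, 0.3, -32.74, 45.0], [0.75, -0.02, 0.28, -79.21, 33.04]]
[[-1.33 -0.38  1.38  1.88  0.42  1.28 -0.  ]
 [-0.36 -0.38  0.32  2.34  0.6   1.05 -0.64]
 [-0.21 -0.32 -0.03  2.12  0.69  1.02 -1.36]
 [-0.2   0.33 -0.09  1.46  0.66  1.33 -1.7 ]
 [ 0.02  0.29 -0.17  1.53  0.45  1.21 -1.16]
 [ 0.36  0.18 -0.17  1.72  0.09  1.15 -0.01]
 [ 0.44  0.23 -0.16  1.78  0.04  1.14  0.33]]
[ 0.44  0.26 -0.16  1.82  0.04  1.07  0.32] [ 0.537 -0.207  0.081]
```

```bash
cat > p2.py <<'E'
from sim import *
d=np.radians
q0=np.array([-1.330,-.380,1.384,1.883,.422,1.284,-.001])
for v1,v2 in [((.42,-.12,.29,-32,45),(.72,-.02,.28,-70,33)),((.44,-.09,.29,-32,42),(.70,-.0,.28,-60,33)),((.44,-.06,.29,-32,35),(.70,-.0,.28,-45,30))]:
    segs=[(v[:3],Rt(d(v[3]),d(v[4])),16) for v in (v1,v2)]+[([.545,-.213,.16],Rt(d(3.3)),16),([.537,-.207,.081],Rt(d(3.3)),8)]
    q,t=run(q0,segs); print(v1,v2,'maxstep',abs(np.diff(t,axis=0)).max(0).round(3)); print(t[[4,8,12,16,24,32,40,48,56]].round(2)); 
    for i in (16,32,48): print(f(t[i])[0].round(3))
E
python3 p2.py
```

```text
(0.42, -0.12, 0.29, -32, 45) (0.72, -0.02, 0.28, -70, 33) maxstep [0.13  0.077 0.131 0.091 0.055 0.051 0.14 ]
[[-0.86 -0.38  0.9   2.04  0.45  1.16 -0.19]
 [-0.46 -0.38  0.49  2.19  0.45  1.05 -0.37]
 [-0.15 -0.38  0.17  2.35  0.42  0.99 -0.53]
 [-0.06 -0.38 -0.03  2.4   0.46  0.94 -0.8 ]
 [-0.05 -0.17 -0.21  2.    0.65  1.04 -1.41]
 [-0.1   0.41 -0.25  1.38  0.69  1.37 -1.69]
 [ 0.25  0.16 -0.28  1.7   0.3   1.11 -0.7 ]
 [ 0.51  0.21 -0.22  1.72  0.05  1.21  0.33]
 [ 0.5   0.26 -0.22  1.82  0.06  1.07  0.31]]
[ 0.407 -0.117  0.119]
[ 0.72 -0.02  0.28]
[ 0.545 -0.213  0.16 ]
(0.44, -0.09, 0.29, -32, 42) (0.7, -0.0, 0.28, -60, 33) maxstep [0.116 0.064 0.122 0.069 0.055 0.042 0.132]
[[-0.91 -0.38  0.93  2.03  0.45  1.17 -0.21]
 [-0.55 -0.38  0.54  2.16  0.46  1.07 -0.42]
 [-0.28 -0.38  0.21  2.29  0.46  1.   -0.63]
 [-0.18 -0.38 -0.01  2.4   0.51  1.01 -0.9 ]
 [-0.15 -0.18 -0.14  2.    0.61  1.04 -1.34]
 [-0.18  0.29 -0.17  1.51  0.64  1.26 -1.56]
 [ 0.13  0.11 -0.13  1.74  0.24  1.07 -0.58]
 [ 0.35  0.21 -0.05  1.72  0.01  1.21  0.35]
 [ 0.35  0.25 -0.06  1.82  0.02  1.06  0.35]]
[ 0.399 -0.094  0.124]
[ 0.7  -0.    0.28]
[ 0.545 -0.213  0.16 ]
(0.44, -0.06, 0.29, -32, 35) (0.7, -0.0, 0.28, -45, 30) maxstep [0.101 0.052 0.11  0.053 0.048 0.026 0.11 ]
[[-0.96 -0.38  0.96  2.01  0.44  1.2  -0.22]
 [-0.65 -0.38  0.6   2.12  0.45  1.13 -0.44]
 [-0.4  -0.38  0.28  2.22  0.45  1.08 -0.67]
 [-0.28 -0.38  0.04  2.3   0.48  1.09 -0.94]
 [-0.25 -0.19 -0.01  1.97  0.49  1.03 -1.12]
 [-0.25  0.2  -0.02  1.59  0.49  1.1  -1.23]
 [-0.01  0.1   0.05  1.74  0.13  1.06 -0.37]
 [ 0.19  0.21  0.13  1.72 -0.03  1.21  0.38]
 [ 0.19  0.26  0.12  1.82 -0.04  1.07  0.39]]
[ 0.423 -0.064  0.171]
[ 0.7  -0.    0.28]
[ 0.545 -0.213  0.16 ]
```

```bash
cat > p3.py <<'E'
from sim import *
d=np.radians; rng=np.random.default_rng(1)
q0=np.array([-1.330,-.380,1.384,1.883,.422,1.284,-.001]); best=(9,)
import time; T=time.time(); v0=np.array([[.50,-.03,.30,-30,30],[.70,0,.28,-45,30]])
while time.time()-T<150:
    v=(best[1] if best[0]<9 and rng.random()<.7 else v0)+rng.normal(size=(2,5))*[.04,.06,.03,15,10]
    v[:,0]=np.clip(v[:,0],.44,.76); v[:,2]=np.clip(v[:,2],.24,.4); v[:,4]=np.clip(v[:,4],-20,45)
    segs=[(p[:3],Rt(d(p[3]),d(p[4])),8) for p in v]+[([.545,-.213,.16],Rt(d(3.3)),8),([.537,-.207,.081],Rt(d(3.3)),2)]
    q,t=run(q0,segs,it=2)
    low=min((lambda P,Q:min(P[2],(P+Q.apply([0,-.108,.041]))[2],(P+Q.apply([0,.042,.041]))[2]))(*f(x)) for x in t[:20])
    e=np.linalg.norm(f(q)[0]-segs[-1][0]); m=np.minimum(t-LO,HI-t)[14:].min()
    c=20*max(0,.15-low)+30*e+.5*abs(q[2])-min(m,.25)*2
    if c<best[0]: best=(c,v,low,m,q,t); print(round(c,3),v.round(2).tolist(),round(low,3),round(m,3),q[2].round(2),flush=True)
print(best[5][::2].round(2)); print([f(x)[0].round(2).tolist() for x in best[5][::2]])
E
python3 p3.py
```

```text
-0.201 [[0.51, 0.02, 0.31, -49.55, 39.05], [0.72, -0.03, 0.3, -39.53, 32.94]] 0.163 0.443 0.6
-0.231 [[0.5, -0.02, 0.3, -37.59, 35.94], [0.74, 0.02, 0.26, -34.03, 24.99]] 0.151 0.501 0.54
-0.278 [[0.44, -0.18, 0.32, 8.22, 19.99], [0.65, 0.04, 0.25, -52.59, 26.52]] 0.149 0.325 0.4
-0.314 [[0.44, -0.15, 0.31, 4.79, 24.24], [0.66, -0.03, 0.28, -61.45, 15.96]] 0.161 0.411 0.37
-0.322 [[0.45, -0.11, 0.33, 34.38, 26.33], [0.64, -0.04, 0.28, -59.82, 15.66]] 0.163 0.338 0.35
-0.397 [[0.44, -0.17, 0.33, 13.96, 26.61], [0.64, 0.01, 0.25, -69.2, 18.99]] 0.154 0.358 0.21
-0.463 [[0.44, -0.27, 0.35, 20.21, 35.35], [0.62, 0.06, 0.24, -60.65, 14.09]] 0.153 0.304 0.07
-0.479 [[0.44, -0.14, 0.38, 28.87, 31.8], [0.61, 0.04, 0.24, -96.93, 13.32]] 0.153 0.374 -0.04
-0.489 [[0.51, -0.2, 0.39, 24.99, 40.06], [0.63, 0.13, 0.26, -105.11, 7.94]] 0.163 0.453 -0.02
-0.493 [[0.52, -0.21, 0.38, 19.74, 45.0], [0.6, 0.11, 0.24, -86.18, 5.37]] 0.163 0.36 0.01
-0.495 [[0.49, -0.22, 0.39, 21.98, 45.0], [0.56, -0.01, 0.24, -99.56, -1.63]] 0.163 0.274 -0.01
-0.496 [[0.44, -0.23, 0.33, 32.93, 37.12], [0.63, -0.05, 0.24,
[... 535 characters left out ...]
7 ]
 [-0.32 -0.38  0.43  1.95  0.02  1.01 -0.04]
 [-0.22 -0.08  0.16  1.75  0.15  1.09 -0.86]
 [-0.24  0.28  0.11  1.38  0.17  1.32 -1.51]
 [-0.24  0.69  0.15  0.88  0.01  1.63 -2.04]
 [-0.14  0.48  0.08  1.22  0.06  1.46 -1.5 ]
 [ 0.01  0.34  0.03  1.45  0.06  1.34 -0.91]
 [ 0.16  0.25  0.    1.62  0.03  1.25 -0.28]
 [ 0.3   0.21  0.    1.72 -0.    1.21  0.36]
 [ 0.3   0.25  0.    1.82 -0.    1.06  0.36]]
[[0.49, -0.19, 0.21], [0.49, -0.18, 0.24], [0.48, -0.17, 0.25], [0.48, -0.16, 0.26], [0.47, -0.15, 0.27], [0.54, -0.1, 0.35], [0.61, -0.05, 0.33], [0.69, -0.0, 0.31], [0.76, 0.05, 0.29], [0.71, -0.02, 0.26], [0.65, -0.08, 0.23], [0.6, -0.15, 0.19], [0.54, -0.21, 0.16], [0.54, -0.21, 0.08]]
```

```bash
python3 - <<'E'
from sim import *; from plan import *
d=np.radians
q0=np.array([-1.330,-.380,1.384,1.883,.422,1.284,-.001])
segs=[([.51,.02,.31],Rt(d(-50),d(39)),16),([.72,-.03,.3],Rt(d(-40),d(33)),8),([.545,-.213,.16],Rt(d(3.3)),16),([.537,-.207,.081],Rt(d(3.3)),4)]
q,t=run(q0,segs); print(t[::4].round(2),abs(np.diff(t,axis=0)).max(0).round(3)); print([f(x)[0].round(3).tolist() for x in t[::4]])
rows(segs[0][0],segs[0][1],16,-1)
E
```

```text
[[-1.33 -0.38  1.38  1.88  0.42  1.28 -0.  ]
 [-1.05 -0.38  0.98  1.99  0.47  1.2  -0.37]
 [-0.89 -0.38  0.67  2.06  0.57  1.17 -0.79]
 [-0.84 -0.36  0.44  2.07  0.68  1.2  -1.22]
 [-0.84 -0.26  0.28  2.03  0.77  1.3  -1.63]
 [-0.8  -0.05  0.43  1.83  0.64  1.12 -1.37]
 [-0.67  0.2   0.52  1.58  0.37  1.01 -1.03]
 [-0.56  0.13  0.52  1.68  0.21  1.   -0.64]
 [-0.45  0.12  0.55  1.72  0.04  1.04 -0.24]
 [-0.33  0.16  0.58  1.74 -0.08  1.12  0.14]
 [-0.22  0.25  0.59  1.73 -0.15  1.21  0.47]
 [-0.21  0.29  0.58  1.83 -0.18  1.07  0.49]] [0.091 0.065 0.11  0.068 0.076 0.047 0.109]
[[0.493, -0.19, 0.211], [0.497, -0.137, 0.234], [0.502, -0.085, 0.256], [0.506, -0.032, 0.285], [0.51, 0.02, 0.31], [0.615, -0.005, 0.305], [0.72, -0.03, 0.3], [0.676, -0.076, 0.265], [0.632, -0.121, 0.23], [0.589, -0.167, 0.195], [0.545, -0.213, 0.16], [0.537, -0.207, 0.081]]
{"hand":-1,"xyz":[0.43, 0.07, -0.22],"turn":[-0.4, -0.22, 0.64]}
{"hand":-1,"xyz":[0.42, 0.06, -0.23],"turn":[-0.4, -0.22, 0.64]}
{"hand":-1,"xyz":[0.42, 0.04, -0.23],"turn":[-0.4, -0.22, 0.64]}
{"hand":-1,"xyz":[0.42, 0.03, -0.24],"turn":[-0.4, -0.22, 0.64]}
{"hand":-1,"xyz":[0.42, 0.01, -0.25],"turn":[-0.4, -0.22, 0.64]}
{"hand":-1,"xyz":[0.41, -0.0, -0.25],"turn":[-0.4, -0.22, 0.64]}
{"hand":-1,"xyz":[0.41, -0.02, -0.26],"turn":[-0.4, -0.22, 0.64]}
{"hand":-1,"xyz":[0.4, -0.03, -0.27],"turn":[-0.4, -0.22, 0.64]}

{"hand":-1,"xyz":[0.39, -0.04, -0.28],"turn":[-0.4, -0.22, 0.64]}
{"hand":-1,"xyz":[0.38, -0.05, -0.29],"turn":[-0.4, -0.22, 0.64]}
{"hand":-1,"xyz":[0.38, -0.06, -0.3],"turn":[-0.4, -0.22, 0.64]}
{"hand":-1,"xyz":[0.37, -0.07, -0.31],"turn":[-0.4, -0.22, 0.64]}
{"hand":-1,"xyz":[0.36, -0.08, -0.32],"turn":[-0.4, -0.22, 0.64]}
{"hand":-1,"xyz":[0.34, -0.09, -0.33],"turn":[-0.4, -0.22, 0.64]}
{"hand":-1,"xyz":[0.33, -0.1, -0.34],"turn":[-0.4, -0.22, 0.64]}
{"hand":-1,"xyz":[0.32, -0.11, -0.35],"turn":[-0.4, -0.22, 0.64]}
```

Emit:
arm_command --motion '[{"hand":-1,"xyz":[0.43,0.07,-0.22],"turn":[-0.4,-0.22,0.64]},{"hand":-1,"xyz":[0.42,0.06,-0.23],"turn":[-0.4,-0.22,0.64]},{"hand":-1,"xyz":[0.42,0.04,-0.23],"turn":[-0.4,-0.22,0.64]},{"hand":-1,"xyz":[0.42,0.03,-0.24],"turn":[-0.4,-0.22,0.64]},{"hand":-1,"xyz":[0.42,0.01,-0.25],"turn":[-0.4,-0.22,0.64]},{"hand":-1,"xyz":[0.41,0,-0.25],"turn":[-0.4,-0.22,0.64]},{"hand":-1,"xyz":[0.41,-0.02,-0.26],"turn":[-0.4,-0.22,0.64]},{"hand":-1,"xyz":[0.4,-0.03,-0.27],"turn":[-0.4,-0.22,0.64]}]'

```text
clock: 10.27
tcp_pos: [0.5007, -0.0846, 0.26]
ee_rot: [2.307, 1.529, 0.187]
wrist_force: [0.1, -0.2, -2.2]
opening: 0.0097
grasp_force: 50.0
```

Emit:
arm_command --motion '[{"hand":-1,"xyz":[0.39,-0.04,-0.28],"turn":[-0.4,-0.22,0.64]},{"hand":-1,"xyz":[0.38,-0.05,-0.29],"turn":[-0.4,-0.22,0.64]},{"hand":-1,"xyz":[0.38,-0.06,-0.3],"turn":[-0.4,-0.22,0.64]},{"hand":-1,"xyz":[0.37,-0.07,-0.31],"turn":[-0.4,-0.22,0.64]},{"hand":-1,"xyz":[0.36,-0.08,-0.32],"turn":[-0.4,-0.22,0.64]},{"hand":-1,"xyz":[0.34,-0.09,-0.33],"turn":[-0.4,-0.22,0.64]},{"hand":-1,"xyz":[0.33,-0.1,-0.34],"turn":[-0.4,-0.22,0.64]},{"hand":-1,"xyz":[0.32,-0.11,-0.35],"turn":[-0.4,-0.22,0.64]}]'

```text
clock: 10.93
tcp_pos: [0.5096, 0.0204, 0.3104]
ee_rot: [2.335, 0.839, 0.308]
wrist_force: [-0.2, -0.5, -2.7]
opening: 0.0097
grasp_force: 50.0
```

```bash
cat > p4.py <<'E'
from sim import *; from plan import *
d=np.radians
q0=bot.get_state()['joint_pos']; print(q0.round(2))
segs=[([.72,-.03,.3],Rt(d(-40),d(33)),8),([.545,-.213,.16],Rt(d(3.3)),16),([.537,-.207,.081],Rt(d(3.3)),4)]
q,t=run(q0,segs); print(t[::4].round(2),abs(np.diff(t,axis=0)).max(0).round(3)); print([f(x)[0].round(3).tolist() for x in t[::4]])
rows(segs[0][0],segs[0][1],8,-1)
E
python3 p4.py
```

```text
[-0.88 -0.18  0.23  2.    0.75  1.35 -1.72]
[[-0.88 -0.18  0.23  2.    0.75  1.35 -1.72]
 [-0.8  -0.03  0.39  1.83  0.65  1.15 -1.41]
 [-0.65  0.19  0.48  1.58  0.38  1.01 -1.03]
 [-0.53  0.12  0.49  1.68  0.21  1.   -0.64]
 [-0.42  0.12  0.52  1.72  0.05  1.04 -0.24]
 [-0.31  0.16  0.55  1.74 -0.08  1.12  0.13]
 [-0.2   0.24  0.57  1.73 -0.14  1.21  0.47]
 [-0.19  0.29  0.56  1.83 -0.17  1.07  0.49]] [0.049 0.061 0.041 0.069 0.08  0.053 0.101]
[[0.499, 0.064, 0.296], [0.609, 0.017, 0.298], [0.72, -0.03, 0.3], [0.676, -0.076, 0.265], [0.632, -0.121, 0.23], [0.589, -0.167, 0.195], [0.545, -0.213, 0.16], [0.537, -0.207, 0.081]]
{"hand":-1,"xyz":[0.54, 0.53, 0.49],"turn":[0.16, 0.14, -0.21]}
{"hand":-1,"xyz":[0.52, 0.55, 0.49],"turn":[0.16, 0.14, -0.21]}
{"hand":-1,"xyz":[0.51, 0.56, 0.49],"turn":[0.16, 0.14, -0.21]}
{"hand":-1,"xyz":[0.49, 0.58, 0.49],"turn":[0.16, 0.14, -0.21]}
{"hand":-1,"xyz":[0.47, 0.59, 0.49],"turn":[0.16, 0.14, -0.21]}
{"hand":-1,"xyz":[0.46, 0.61, 0.49],"turn":[0.16, 0.14, -0.21]}
{"hand":-1,"xyz":[0.44, 0.62, 0.48],"turn":[0.16, 0.14, -0.21]}
{"hand":-1,"xyz":[0.42, 0.64, 0.48],"turn":[0.16, 0.14, -0.21]}
```

```bash
python3 - <<'E'
import sim; from h import *
s=bot.get_state(); q=s['joint_pos']; print(s['clock'],q.round(4).tolist(),s['joint_vel'].round(3),s['tcp_pos'],s['ee_rot'])
P,Q=sim.f(q); print(P,Q.as_rotvec())
print(np.degrees(R.from_rotvec(s['ee_rot']).as_matrix()[:,2]))
E
```

```text
10.9333 [-0.8771, -0.1832, 0.2287, 2.0047, 0.748, 1.3505, -1.7165] [-0.103  0.397 -0.395 -0.241  0.223  0.444 -1.178] [0.50956082 0.02035082 0.31044771] [2.33517578 0.83940128 0.30826344]
[0.49886599 0.06405583 0.29572762] [2.32690477 0.83678524 0.25120051]
[ 23.38547768 -27.72806787 -44.35177602]
```

```bash
python3 - <<'E'
s=open('k.py').read()
s=s.replace("[2.10772305,2.23082411,.03249048])]","[2.10772305,2.23082411,.03249048]),\n([-.8771,-.1832,.2287,2.0047,.748,1.3505,-1.7165],[.50956082,.02035082,.31044771],[2.33517578,.83940128,.30826344]),\n([-1.312,-.381,1.384,1.894,.418,1.283,.013],[.48467868,-.19411128,.20474404],[2.116,2.239,.026])]")
open('k.py','w').write(s)
E
python3 k.py; python3 p4.py
```

```text
0.000920898376483069 (-1, -1, -1, -1) [-0.0583  1.5149  0.3223  0.4451 -0.0141  0.0037  0.5379  0.005   0.3993
  0.    ]
0.0009208983764901478 (-1, -1, -1, -1) [-0.0583  1.5149  0.3223  0.4451 -0.0141  0.0037  0.5379  0.005   0.3993
  0.    ]
0.0009208983769495113 (-1, -1, -1, -1) [-0.0584  1.5149  0.3223  0.4451 -0.0141  0.0037  0.5379  0.005   0.3993
  0.    ]
0.00092089837846877 (-1, -1, -1, -1) [-0.0584  1.5149  0.3223  0.4451 -0.0141  0.0037  0.5379  0.005   0.3993
  0.    ]
[-0.0142  0.0081  0.0022 -0.     -0.0001 -0.0024  0.0007 -0.0024  0.0005
 -0.0004 -0.0014 -0.0038 -0.0011 -0.0004  0.0003 -0.0023  0.0038 -0.0019
  0.0022 -0.0001 -0.0032 -0.0007  0.0369  0.0107 -0.0013  0.0007  0.0002
 -0.0002  0.0037 -0.0026 -0.0001  0.      0.    ]
[-0.88 -0.18  0.23  2.    0.75  1.35 -1.72]
[[-0.88 -0.18  0.23  2.    0.75  1.35 -1.72]
 [-0.81 -0.04  0.38  1.86  0.66  1.15 -1.45]
 [-0.7   0.15  0.48  1.67  0.44  1.   -1.12]
 [-0.6   0.09  0.51  1.75  0.25  0.97 -0.7 ]
 [-0.49  0.1   0.57  1.77  0.06  1.02 -0.26]
 [-0.37  0.17  0.62  1.76 -0.09  1.1   0.14]
 [-0.25  0.28  0.63  1.71 -0.17  1.21  0.49]
 [-0.23  0.35  0.61  1.8  -0.22  1.06  0.52]] [0.034 0.052 0.039 0.053 0.067 0.053 0.109]
[[0.51, 0.02, 0.309], [0.615, -0.005, 0.305], [0.72, -0.03, 0.3], [0.676, -0.076, 0.265], [0.632, -0.121, 0.23], [0.589, -0.167, 0.195], [0.545, -0.213, 0.16], [0.537, -0.207, 0.081]]
{"hand":-1,"xyz":[0.54, 0.53, 0.49],"turn":[0.16, 0.14, -0.21]}
{"hand":-1,"xyz":[0.52, 0.55, 0.49],"turn":[0.16, 0.14, -0.21]}
{"hand":-1,"xyz":[0.51, 0.56, 0.49],"turn":[0.16, 0.14, -0.21]}
{"hand":-1,"xyz":[0.49, 0.58, 0.49],"turn":[0.16, 0.14, -0.21]}
{"hand":-1,"xyz":[0.47, 0.59, 0.49],"turn":[0.16, 0.14, -0.21]}
{"hand":-1,"xyz":[0.46, 0.61, 0.49],"turn":[0.16, 0.14, -0.21]}
{"hand":-1,"xyz":[0.44, 0.62, 0.48],"turn":[0.16, 0.14, -0.21]}
{"hand":-1,"xyz":[0.42, 0.64, 0.48],"turn":[0.16, 0.14, -0.21]}
```

Emit:
arm_command --motion '[{"hand":-1,"xyz":[0.54,0.53,0.49],"turn":[0.16,0.14,-0.21]},{"hand":-1,"xyz":[0.52,0.55,0.49],"turn":[0.16,0.14,-0.21]},{"hand":-1,"xyz":[0.51,0.56,0.49],"turn":[0.16,0.14,-0.21]},{"hand":-1,"xyz":[0.49,0.58,0.49],"turn":[0.16,0.14,-0.21]},{"hand":-1,"xyz":[0.47,0.59,0.49],"turn":[0.16,0.14,-0.21]},{"hand":-1,"xyz":[0.46,0.61,0.49],"turn":[0.16,0.14,-0.21]},{"hand":-1,"xyz":[0.44,0.62,0.48],"turn":[0.16,0.14,-0.21]},{"hand":-1,"xyz":[0.42,0.64,0.48],"turn":[0.16,0.14,-0.21]}]'

```text
clock: 11.6
tcp_pos: [0.7213, -0.0306, 0.2987]
ee_rot: [2.36, 1.102, 0.32]
wrist_force: [-1.2, 0.4, -2.5]
opening: 0.0097
grasp_force: 50.0
```

```bash
python3 - <<'E'
from sim import *; from plan import *
d=np.radians
q0=bot.get_state()['joint_pos']; print(q0.round(2))
segs=[([.545,-.213,.16],Rt(d(3.3)),16),([.537,-.207,.081],Rt(d(3.3)),4)]
q,t=run(q0,segs); print(t[::4].round(2))
rows(segs[0][0],segs[0][1],16,-1)
E
```

```text
[-0.68  0.18  0.49  1.65  0.42  1.01 -1.07]
[[-0.68  0.18  0.49  1.65  0.42  1.01 -1.07]
 [-0.57  0.12  0.52  1.72  0.25  0.98 -0.67]
 [-0.46  0.12  0.56  1.75  0.07  1.02 -0.25]
 [-0.34  0.18  0.59  1.75 -0.08  1.11  0.14]
 [-0.22  0.27  0.61  1.71 -0.17  1.21  0.48]
 [-0.21  0.34  0.59  1.8  -0.21  1.06  0.51]]
{"hand":-1,"xyz":[-0.53, -0.19, 0.22],"turn":[0.39, 0.16, -0.53]}
{"hand":-1,"xyz":[-0.52, -0.2, 0.22],"turn":[0.39, 0.16, -0.53]}
{"hand":-1,"xyz":[-0.51, -0.22, 0.22],"turn":[0.39, 0.16, -0.53]}
{"hand":-1,"xyz":[-0.51, -0.24, 0.22],"turn":[0.39, 0.16, -0.53]}
{"hand":-1,"xyz":[-0.5, -0.25, 0.23],"turn":[0.39, 0.16, -0.53]}
{"hand":-1,"xyz":[-0.49, -0.27, 0.23],"turn":[0.39, 0.16, -0.53]}
{"hand":-1,"xyz":[-0.48, -0.28, 0.23],"turn":[0.39, 0.16, -0.53]}
{"hand":-1,"xyz":[-0.47, -0.3, 0.23],"turn":[0.39, 0.16, -0.53]}

{"hand":-1,"xyz":[-0.46, -0.31, 0.24],"turn":[0.39, 0.16, -0.53]}
{"hand":-1,"xyz":[-0.45, -0.32, 0.24],"turn":[0.39, 0.16, -0.53]}
{"hand":-1,"xyz":[-0.44, -0.33, 0.25],"turn":[0.39, 0.16, -0.53]}
{"hand":-1,"xyz":[-0.42, -0.34, 0.25],"turn":[0.39, 0.16, -0.53]}
{"hand":-1,"xyz":[-0.41, -0.35, 0.26],"turn":[0.39, 0.16, -0.53]}
{"hand":-1,"xyz":[-0.4, -0.36, 0.27],"turn":[0.39, 0.16, -0.53]}
{"hand":-1,"xyz":[-0.39, -0.37, 0.27],"turn":[0.39, 0.16, -0.53]}
{"hand":-1,"xyz":[-0.37, -0.38, 0.28],"turn":[0.39, 0.16, -0.53]}
```

Emit:
arm_command --motion '[{"hand":-1,"xyz":[-0.53,-0.19,0.22],"turn":[0.39,0.16,-0.53]},{"hand":-1,"xyz":[-0.52,-0.2,0.22],"turn":[0.39,0.16,-0.53]},{"hand":-1,"xyz":[-0.51,-0.22,0.22],"turn":[0.39,0.16,-0.53]},{"hand":-1,"xyz":[-0.51,-0.24,0.22],"turn":[0.39,0.16,-0.53]},{"hand":-1,"xyz":[-0.5,-0.25,0.23],"turn":[0.39,0.16,-0.53]},{"hand":-1,"xyz":[-0.49,-0.27,0.23],"turn":[0.39,0.16,-0.53]},{"hand":-1,"xyz":[-0.48,-0.28,0.23],"turn":[0.39,0.16,-0.53]},{"hand":-1,"xyz":[-0.47,-0.3,0.23],"turn":[0.39,0.16,-0.53]}]'

```text
clock: 12.27
tcp_pos: [0.6309, -0.1222, 0.2295]
ee_rot: [2.32, 1.698, 0.177]
wrist_force: [0.1, -0.0, -3.7]
opening: 0.0092
grasp_force: 50.0
```

Emit:
arm_command --motion '[{"hand":-1,"xyz":[-0.46,-0.31,0.24],"turn":[0.39,0.16,-0.53]},{"hand":-1,"xyz":[-0.45,-0.32,0.24],"turn":[0.39,0.16,-0.53]},{"hand":-1,"xyz":[-0.44,-0.33,0.25],"turn":[0.39,0.16,-0.53]},{"hand":-1,"xyz":[-0.42,-0.34,0.25],"turn":[0.39,0.16,-0.53]},{"hand":-1,"xyz":[-0.41,-0.35,0.26],"turn":[0.39,0.16,-0.53]},{"hand":-1,"xyz":[-0.4,-0.36,0.27],"turn":[0.39,0.16,-0.53]},{"hand":-1,"xyz":[-0.39,-0.37,0.27],"turn":[0.39,0.16,-0.53]},{"hand":-1,"xyz":[-0.37,-0.38,0.28],"turn":[0.39,0.16,-0.53]}]'

```text
clock: 12.93
tcp_pos: [0.544, -0.2138, 0.16]
ee_rot: [-2.144, -2.29, -0.003]
wrist_force: [-0.2, 0.0, -3.0]
opening: 0.0102
grasp_force: 50.0
```

```bash
python3 e.py h2; python3 -c "
from plan import *
s=bot.get_state();print(s['clock'],s['joint_pos'].round(2),s['tcp_pos'])
rows([.545,-.213,.105],Rt(np.radians(3.3)),8,-1)"
```

```text
12.9333 [ 0.54401001 -0.21383302  0.16004353] [-0.21139985  0.01383079 -2.98291781]
yaw 3.7661376783885774 z [-0.0020594   0.00476777 -0.99998651]
wrist 0.64 [105.8, 193.1, 296.4, 204.7] [0.1233 0.1244 0.1249 0.1255 0.191 ]
 plate n 28874 slope deg [-0.   -0.52] zmed 0.1248 rect [ 508.9 -214. ] [150.3  84.8] 3.92 stage-ex/ey 495.7549345463634 -242.91603568963203
scene 0.75 [142.2, 271.8, 123.6, 76.2] [0.0469 0.1235 0.1244 0.1259 0.1866]
 plate n 3627 slope deg [-0.21 -0.38] zmed 0.1241 rect [ 509.7 -221.6] [151.5  93.1] 4.06 stage-ex/ey 496.10166511775924 -250.5651335827606
top 0.72 [439.3, 224.9, 58.5, 88.7] [0.1212 0.1242 0.1252 0.1266 0.1926]
 plate n 2098 slope deg [ 0.1  -0.56] zmed 0.1249 rect [ 512.1 -211.8] [150.9  86.6] 4.42 stage-ex/ey 499.0473423918671 -240.89630876637477
13.2333 [-0.17  0.26  0.56  1.73 -0.15  1.19  0.49] [ 0.54536456 -0.21246897  0.16111225]
{"hand":-1,"xyz":[-0.0, -0.0, 0.23],"turn":[0.0, -0.01, 0.01]}
{"hand":-1,"xyz":[-0.0, -0.0, 0.23],"turn":[0.0, -0.01, 0.01]}
{"hand":-1,"xyz":[-0.0, -0.0, 0.23],"turn":[0.0, -0.01, 0.01]}
{"hand":-1,"xyz":[-0.0, -0.0, 0.23],"turn":[0.0, -0.01, 0.01]}
{"hand":-1,"xyz":[-0.0, -0.0, 0.23],"turn":[0.0, -0.01, 0.01]}
{"hand":-1,"xyz":[-0.0, -0.0, 0.23],"turn":[0.0, -0.01, 0.01]}
{"hand":-1,"xyz":[-0.0, -0.0, 0.23],"turn":[0.0, -0.01, 0.01]}
{"hand":-1,"xyz":[-0.0, -0.0, 0.23],"turn":[0.0, -0.01, 0.01]}
```

View pics/h2scene.png

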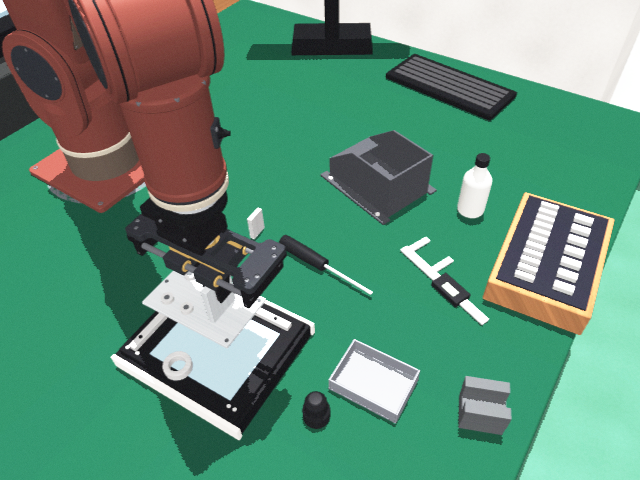

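Emit:
arm_command --motion '[{"hand":-1,"xyz":[0,0.07,0.23],"turn":[0,0,0]},{"hand":-1,"xyz":[0,0,0.24],"turn":[0,0,0]},{"hand":-1,"xyz":[0,0,0.24],"turn":[0,0,0]},{"hand":-1,"xyz":[0,0,0.24],"turn":[0,0,0]},{"hand":-1,"xyz":[0,0,0.24],"turn":[0,0,0]},{"hand":-1,"xyz":[0,0,0.24],"turn":[0,0,0]},{"hand":-1,"xyz":[0,0,0.24],"turn":[0,0,0]},{"hand":-1,"xyz":[0,0,0.24],"turn":[0,0,0]}]'

```text
clock: 13.9
tcp_pos: [0.5467, -0.2131, 0.1028]
ee_rot: [-2.149, -2.289, -0.005]
wrist_force: [0.1, -0.3, -2.7]
opening: 0.0097
grasp_force: 50.0
```

Emit:
arm_command --motion '[{"hand":-1,"xyz":[0,0,0.1],"turn":[0,0,0]},{"hand":-1,"xyz":[0,0,0.1],"turn":[0,0,0]},{"hand":-1,"xyz":[0,0,0.1],"turn":[0,0,0]},{"hand":-1,"xyz":[0,0,0.1],"turn":[0,0,0]},{"hand":-1,"xyz":[0,0,0.1],"turn":[0,0,0]},{"hand":-1,"xyz":[0,0,0.06],"turn":[0,0,0]},{"hand":-1,"xyz":[0,0,0.04],"turn":[0,0,0]},{"hand":-1,"xyz":[0,0,0],"turn":[0,0,0]}]'

```text
clock: 14.57
tcp_pos: [0.5467, -0.213, 0.0855]
ee_rot: [-2.149, -2.289, -0.005]
wrist_force: [-0.0, -0.1, -4.1]
opening: 0.0098
grasp_force: 50.0
```

```bash
python3 e.py h3
```

```text
14.5667 [ 0.54668408 -0.21298344  0.08547931] [-0.04952947 -0.08308527 -4.08064496]
yaw 3.614353869548889 z [ 2.51881961e-04  3.93129108e-03 -9.99992241e-01]
wrist 0.82 [107.4, 194.2, 292.6, 207.7] [0.0486 0.0497 0.0503 0.0509 0.1165]
 plate n 28839 slope deg [ 0.12 -0.52] zmed 0.0501 rect [ 511.7 -213.2] [150.1  85.1] 3.85 stage-ex/ey 498.62115142149594 -242.28756512205663
scene 0.57 [156.9, 306.5, 112.1, 65.6] [0.0468 0.0502 0.0512 0.0526 0.1153]
 plate n 3024 slope deg [ 0.11 -0.31] zmed 0.0509 rect [ 514.8 -219.8] [152.8  89.1] 4.05 stage-ex/ey 501.25610590842103 -249.0983949841168
top 0.81 [431.3, 228.1, 53.0, 82.2] [0.0454 0.0495 0.0507 0.0521 0.1152]
 plate n 1669 slope deg [ 0.16 -0.34] zmed 0.0505 rect [ 514.3 -211.5] [150.1  86.7] 3.62 stage-ex/ey 501.227706456851 -240.77983539650197
```

Emit:
arm_command --motion '[{"hand":-1,"xyz":[0,0,0.05],"turn":[0,0,0.05]},{"hand":-1,"xyz":[0,0,0.04],"turn":[0,0,0.05]},{"hand":-1,"xyz":[0.04,-0.04,0],"turn":[0,0,0]},{"hand":-1,"xyz":[0.04,-0.04,0],"turn":[0,0,0]},{"hand":-1,"xyz":[0.04,-0.04,0],"turn":[0,0,0]},{"hand":-1,"xyz":[0.04,-0.04,0],"turn":[0,0,0]},{"hand":-1,"xyz":[0.04,-0.04,0],"turn":[0,0,0]},{"hand":-1,"xyz":[0,0,0],"turn":[0,0,0]}]'

```text
clock: 15.53
tcp_pos: [0.5402, -0.207, 0.083]
ee_rot: [-2.158, -2.279, -0.005]
wrist_force: [0.6, 0.3, -3.1]
opening: 0.0096
grasp_force: 50.0
```

Emit:
arm_command --motion '[{"hand":-1,"xyz":[0,-0.03,0],"turn":[0,0,0]},{"hand":-1,"xyz":[0,-0.03,0],"turn":[0,0,0]},{"hand":-1,"xyz":[0,-0.02,0],"turn":[0,0,0]},{"hand":-1,"xyz":[0,0,0],"turn":[0,0,0]},{"hand":-1,"xyz":[0,0,0],"turn":[0,0,0]},{"hand":-1,"xyz":[0,0,0],"turn":[0,0,0]},{"hand":-1,"xyz":[0,0,0],"turn":[0,0,0]},{"hand":-1,"xyz":[0,0,0],"turn":[0,0,0]}]'

```text
clock: 16.2
tcp_pos: [0.5381, -0.2075, 0.083]
ee_rot: [-2.159, -2.279, -0.005]
wrist_force: [-0.9, 0.1, -3.4]
opening: 0.0094
grasp_force: 50.0
```

Emit:
arm_command --motion '[{"hand":-1,"xyz":[0,-0.04,0],"turn":[0,0,0]},{"hand":-1,"xyz":[0,-0.03,0],"turn":[0,0,0]},{"hand":-1,"xyz":[0,-0.03,0],"turn":[0,0,0]},{"hand":-1,"xyz":[0,0,0],"turn":[0,0,0]},{"hand":-1,"xyz":[0,0,0],"turn":[0,0,0]},{"hand":-1,"xyz":[0,0,0],"turn":[0,0,0]},{"hand":-1,"xyz":[0,0,0],"turn":[0,0,0]},{"hand":-1,"xyz":[0,0,0],"turn":[0,0,0]}]'

```text
clock: 16.87
tcp_pos: [0.536, -0.2074, 0.0834]
ee_rot: [-2.159, -2.281, -0.007]
wrist_force: [5.1, 1.0, -1.9]
opening: 0.0098
grasp_force: 50.0
```

```bash
python3 e.py h4; python3 -c "
import cv2;i=cv2.imread('pics/h4wrist.png');cv2.imwrite('pics/c4.png',i)"
```

```text
16.8667 [ 0.53596429 -0.20740796  0.08339664] [ 5.14280728  1.00547566 -1.86116534]
yaw 3.139525096322817 z [ 0.00212717  0.00385319 -0.99999031]
wrist 0.92 [105.0, 195.6, 295.8, 205.1] [0.0463 0.0475 0.048  0.0487 0.1144]
 plate n 29051 slope deg [ 0.32 -0.49] zmed 0.0479 rect [ 501. -207.] [150.8  84.4] 3.44 stage-ex/ey 488.20863856310683 -235.46530327956594
scene 0.92 [156.9, 301.7, 114.2, 67.9] [0.0455 0.0477 0.0487 0.0501 0.1038]
 plate n 2943 slope deg [ 0.3  -0.51] zmed 0.0484 rect [ 504.1 -212.3] [152.1  91.7] 3.4 stage-ex/ey 490.995680200973 -240.9659581779772
top 0.69 [398.1, 205.4, 96.3, 126.0] [0.0101 0.0314 0.0396 0.0423 0.0519]
 plate n 1057 slope deg [-0.09 -0.06] zmed 0.0496 rect [ 513.9 -201.7] [195.1 118.3] 3.27 stage-ex/ey 501.4471675360359 -230.97238816489906
```

View pics/c4.png

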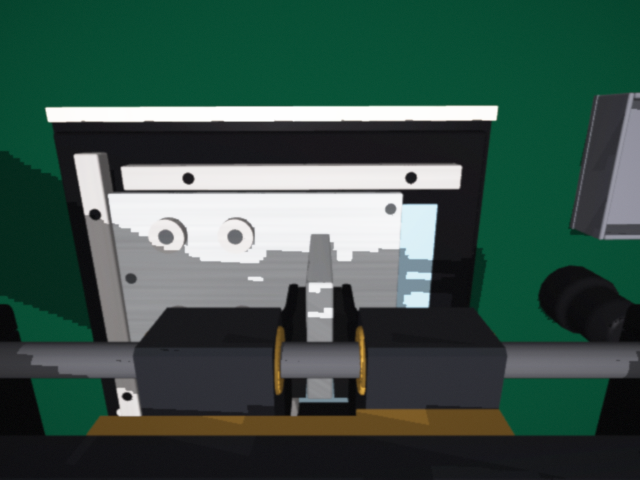

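The wrist view shows the plate's left edge touching the end strip at column ~110. A narrow dark gap to the side strip remains at row ~190. I push toward that strip next.

Emit:
arm_command --motion '[{"hand":-1,"xyz":[0.03,0,0],"turn":[0,0,0]},{"hand":-1,"xyz":[0.03,0,0],"turn":[0,0,0]},{"hand":-1,"xyz":[0.03,0,0],"turn":[0,0,0]},{"hand":-1,"xyz":[0,0,0],"turn":[0,0,0]},{"hand":-1,"xyz":[0,0,0],"turn":[0,0,0]},{"hand":-1,"xyz":[0,0,0],"turn":[0,0,0]},{"hand":-1,"xyz":[0,0,0],"turn":[0,0,0]},{"hand":-1,"xyz":[0,0,0],"turn":[0,0,0]}]'

```text
clock: 17.83
tcp_pos: [0.5358, -0.2059, 0.0836]
ee_rot: [2.16, 2.281, 0.006]
wrist_force: [5.2, -0.7, -2.4]
opening: 0.0097
grasp_force: 50.0
```

Emit:
arm_command --motion '[{"hand":-1,"xyz":[0.04,0,0],"turn":[0,0,0]},{"hand":-1,"xyz":[0.03,0,0],"turn":[0,0,0]},{"hand":-1,"xyz":[0,0,0],"turn":[0,0,0]},{"hand":-1,"xyz":[0,0,0],"turn":[0,0,0]},{"hand":-1,"xyz":[0,0,0],"turn":[0,0,0]},{"hand":-1,"xyz":[0,0,0],"turn":[0,0,0]},{"hand":-1,"xyz":[0,0,0],"turn":[0,0,0]},{"hand":-1,"xyz":[0,0,0],"turn":[0,0,0]}]'

```text
clock: 18.5
tcp_pos: [0.5357, -0.205, 0.0838]
ee_rot: [2.16, 2.279, 0.004]
wrist_force: [6.0, -5.0, -2.1]
opening: 0.0093
grasp_force: 50.0
```

Emit:
arm_command --motion '[{"hand":-1,"xyz":[0,0,0.02],"turn":[0,0,0]},{"hand":-1,"xyz":[0,0,0.02],"turn":[0,0,0]},{"hand":-1,"xyz":[0,0,0.02],"turn":[0,0,0]},{"hand":-1,"xyz":[0,0,0.02],"turn":[0,0,0]},{"hand":-1,"xyz":[0,0,0],"turn":[0,0,0]},{"hand":-1,"xyz":[0,0,0],"turn":[0,0,0]},{"hand":-1,"xyz":[0,0,0],"turn":[0,0,0]},{"hand":-1,"xyz":[0,0,0],"turn":[0,0,0]}]'

```text
clock: 19.17
tcp_pos: [0.536, -0.205, 0.0819]
ee_rot: [2.16, 2.278, 0.005]
wrist_force: [5.3, -4.1, 1.4]
opening: 0.0096
grasp_force: 50.0
```

Emit:
arm_command --motion '[{"hand":-1,"xyz":[0,0,0.02],"turn":[0,0,0]},{"hand":-1,"xyz":[0,0,0.02],"turn":[0,0,0]},{"hand":-1,"xyz":[0,0,0.02],"turn":[0,0,0]},{"hand":-1,"xyz":[0.02,-0.02,0],"turn":[0,0,0]},{"hand":-1,"xyz":[0,0,0],"turn":[0,0,0]},{"hand":-1,"xyz":[0,0,0],"turn":[0,0,0]},{"hand":-1,"xyz":[0,0,0],"turn":[0,0,0]},{"hand":-1,"xyz":[0,0,0],"turn":[0,0,0]}]'

```text
clock: 19.83
tcp_pos: [0.5361, -0.2053, 0.0812]
ee_rot: [2.159, 2.277, 0.006]
wrist_force: [3.8, -6.7, 9.8]
opening: 0.0093
grasp_force: 50.1
```

```bash
python3 e.py h5
```

```text
19.8333 [ 0.5361286  -0.2052781   0.08123355] [ 3.84240425 -6.68578584  9.84294369]
yaw 3.0290496489512813 z [ 5.62101516e-03  2.18462245e-04 -9.99984178e-01]
wrist 0.94 [103.6, 194.2, 295.1, 206.1] [0.0447 0.0457 0.0462 0.0468 0.1123]
 plate n 28224 slope deg [-0.01 -0.49] zmed 0.046 rect [ 500.9 -204.9] [150.5  84.3] 3.51 stage-ex/ey 488.29330072493576 -233.41913064682532
scene 0.84 [158.4, 301.4, 113.0, 65.4] [0.0429 0.0459 0.0469 0.0483 0.106 ]
 plate n 2981 slope deg [-0.07 -0.33] zmed 0.0466 rect [ 503.5 -211.1] [151.8  91.8] 4.1 stage-ex/ey 490.56028827617786 -239.70487165764686
top 0.75 [427.5, 234.9, 39.1, 79.7] [0.043  0.0452 0.0464 0.0478 0.1113]
 plate n 1476 slope deg [-0.09 -0.15] zmed 0.0461 rect [ 502.5 -191.4] [149.8  60.4] 3.78 stage-ex/ey 490.67776816151866 -220.01233920744565
```

View pics/h5wrist.png

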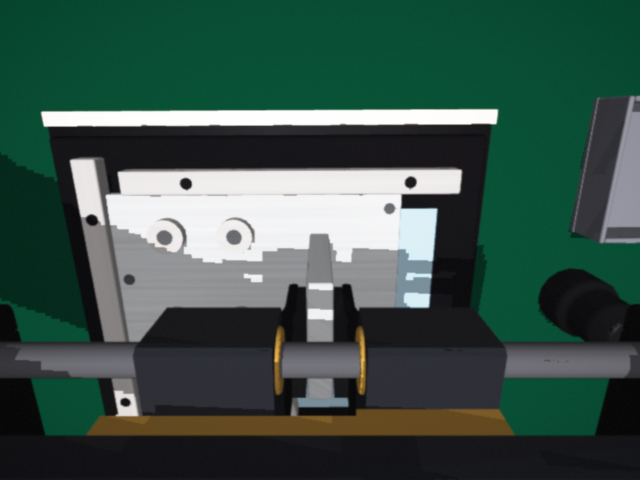

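The plate is now flush against both strips, with no gap at row ~195 or column ~107, and its top is at 46 mm. I release it.

Emit:
arm_command --motion '[{"hand":-0.7,"xyz":[0,0,0],"turn":[0,0,0]},{"hand":-0.5,"xyz":[0,0,0],"turn":[0,0,0]},{"hand":-0.3,"xyz":[0,0,0],"turn":[0,0,0]},{"hand":-0.3,"xyz":[0,0,0],"turn":[0,0,0]},{"hand":-0.3,"xyz":[0,0,-0.1],"turn":[0,0,0]},{"hand":-0.3,"xyz":[0,0,-0.3],"turn":[0,0,0]},{"hand":-0.3,"xyz":[0,0,-0.5],"turn":[0,0,0]},{"hand":-0.3,"xyz":[0,0,-0.8],"turn":[0,0,0]}]'

```text
clock: 20.8
tcp_pos: [0.5328, -0.202, 0.1292]
ee_rot: [-2.157, -2.277, -0.002]
wrist_force: [-0.1, 0.5, 0.6]
opening: 0.03
grasp_force: 0.0
```

Emit:
arm_command --motion '[{"hand":-0.3,"xyz":[0,0,-0.9],"turn":[0,0,0]},{"hand":-0.3,"xyz":[0,0,-0.9],"turn":[0,0,0]},{"hand":-0.3,"xyz":[0,0,-0.9],"turn":[0,0,0]},{"hand":-0.3,"xyz":[0,0,-0.9],"turn":[0,0,0]},{"hand":-0.3,"xyz":[0,0,-0.9],"turn":[0,0,0]},{"hand":-0.3,"xyz":[0,0,-0.5],"turn":[0,0,0]},{"hand":-0.3,"xyz":[0,0,0],"turn":[0,0,0]},{"hand":-0.3,"xyz":[0,0,0],"turn":[0,0,0]}]'

```text
clock: 21.47
tcp_pos: [0.5342, -0.2032, 0.2809]
ee_rot: [-2.16, -2.28, -0.007]
wrist_force: [-0.1, -0.1, -0.1]
opening: 0.0305
grasp_force: 0.0
```

```bash
cat > g.py <<'E'
from h import *
s=bot.get_state(); print(s['clock'],s['tcp_pos'])
a=np.radians(3.3); ex=np.array([np.cos(a),np.sin(a)]); ey=np.array([-ex[1],ex[0]])
n='wrist'; c=cal(n); p,d=bot.snapshot(n); W=cloud(n,d,c); save('fin',p)
m=bot.trace('carrier_tab',n)[0]['pixels']; Z=W[...,2]
pl=W[m&(Z<.0505)&(Z>.042)]; b=cv2.minAreaRect((pl[:,:2]*1000).astype(np.float32)); print('plate',b,np.array(b[0])@ex,np.array(b[0])@ey)
A=np.c_[pl[:,:2],np.ones(len(pl))]; print('slope',np.degrees(np.linalg.lstsq(A,pl[:,2],rcond=None)[0][:2]),np.median(pl[:,2]))
U=W[...,:2]@ex; V=W[...,:2]@ey
S=(Z>.047)&(Z<.054)&~m
for nm,k in [('end',S&(U>.39)&(U<.425)&(V>-.3)&(V<-.2)),('side',S&(V>-.205)&(V<-.17)&(U>.44)&(U<.6))]:
    print(nm,k.sum(),'U',np.percentile(U[k],[2,98]),'V',np.percentile(V[k],[2,98]),cv2.minAreaRect((W[k][:,:2]*1000).astype(np.float32)))
E
python3 g.py
```

```text
21.4667 [ 0.53421479 -0.20322159  0.28092644]
plate ((500.80133056640625, -208.09231567382812), (150.5945281982422, 92.3058853149414), 3.1257565021514893) 487.9922784508615 -236.57540174734117
slope [-0.0641129   0.08919309] 0.04571512991173527
end 1155 U [0.40181881 0.41342192] V [-0.29809085 -0.20195836] ((421.1220397949219, -226.08944702148438), (12.754725456237793, 99.86199188232422), 3.397691249847412)
side 1900 U [0.44305631 0.58804925] V [-0.19068241 -0.17932517] ((525.4312133789062, -155.28518676757812), (151.06924438476562, 11.89044189453125), 3.5838770866394043)
```

View pics/fin.png

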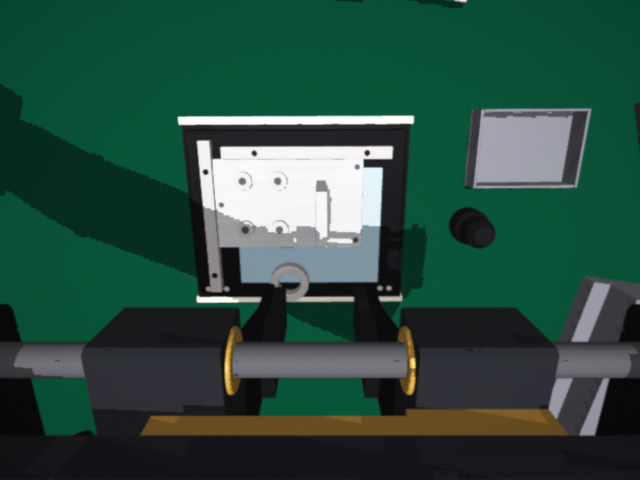

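The carrier lies flat at (213–363, 158–248), touching both strips to within measurement error, and the ring is where it was. I hand in.

```bash
python3 -c "
from workcell import bot
print(bot.hand_in())"
```

```text
the job is handed in; nothing more can be done
None
```

The carrier is out of the bin and lies flat on the stage, touching both stop strips within measurement error, tab at the end away from the end stop strip; I released it and handed the job in at about 21.5 s, but no verdict came back.

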